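Load a sprung cassette reader and work its indexed shutter

ROBOT

A 6-joint arm with a two-finger parallel gripper is mounted at the origin on the work surface. World frame = base frame: x ahead of the robot, y to its left, z up, the work surface at z = 0. Lengths are in m, angles in rad, forces in N, time in s.
With the tool pointing down it reaches from about 0.225 to 0.725 m from the base axis. Payload 3.1 kg.
Tool frame: the origin (TCP) lies midway between the tips of the shut fingers; the grasp point (between the pads) lies 19 mm behind it (r.grip_depth is the distance from the TCP to the grasp point, in m); z points along the fingers, x is the direction in which the jaws open and shut, and the axes are right-handed (so a half turn about z gives the same grasp; the last joint's range is limited). The gripper opens to 85 mm and grips with 20 to 120 N. Pads are 22 mm wide; open, the fingers measure 114 mm over their backs; the gripper's body (76 mm by 85 mm) begins 54 mm behind the grasp point. The pads swing forward as they close: fully open they stand 13 mm farther back than shut.
Start: joints at [0.989, 0.048, 0.099, 1.622, 0, 1.443], TCP at [0.23, 0.472, 0.231] pointing down, gripper open.
Joint ranges: [-2.91, 2.91], [-0.99, 1.94], [-1.21, 1.42], [-2.12, 2.29], [-1.49, 1.47], [-3.14, 3.14]. Speed limits (rad/s): [2.79, 2.79, 3.14, 3.14, 3.14, 3.14].

INTERFACE

Orientations are given as a unit quaternion [w, x, y, z].
In Python, from station import readout, vision, sign_off, r gives the robot as it stands. The module is installed in compiled form; this text tells all that it offers.
- The arm moves only by the tool carry_out, never from a script. Its argument "series" is a list that holds one entry, the list of rows, each a list of 7 numbers: the shift along the tool's x, y, z in cm, then the turn, a rotation vector about the tool's x, y, z in degrees, then the opening, from 0 (shut) to 1 (fully open). A call has 1 to 12 rows; each row is the pose to reach, as a shift and turn from the pose measured when the call began, along the tool's axes at that moment; what a row does not reach only later rows make up. A row lasts 1/8 s, in which the tool goes at most 62.5 mm and 10.7 degrees, less where a joint would pass 70% of its speed; a pose out of reach is approached as far as the arm can. A call with a gripper value outside its range is refused whole. The fingers move at their own pace and stop on an object; the grip force is fixed at half the most. Time passes only in rows, so rows that repeat a pose let the fingers close. It gives the time, the measured TCP pose, the force and the opening at its end, in the units of the state.
- readout.sense(): the state, without advancing time (a new reading comes with each control period).
- vision.capture(name): name is "scene" or "top" or "wrist"; returns the picture (400x640x3 uint8, blue, green, red); there is no depth.
- vision.get_calibration(name): a dict with "fx", "fy", "cx", "cy" (pixels), "dist_coeffs" ([k1, k2, p1, p2, k3] as OpenCV has them; the pictures are not rectified), "rvec" (rotation vector, rad) and "tvec" (3), from world to camera coordinates, as OpenCV has them. Camera axes: x right, y down, z forward; pixel columns grow to the right and rows downward; lengths in m; the calibration is good to about 2 mm. A picture is of the moment at which its call begins: read the wrist's pose just before it. get_calibration takes no time and is no camera call; for the wrist camera it gives the pose at the moment of the call.
- sign_off(): hands the job in, once; it reports no verdict.
Trained networks look in the newest picture that a camera, given by its name, has taken for a name from the list of things; names that differ only in an ending like _2 or _b are one class to them, and where a whole thing is asked for, a point or a joint stands for the part that bears it (a point fixed in the world has none). Each returns a list of dicts, best first, with "p" (0 to 1); they miss things now and then, are a little off and sometimes report something else, mostly with a low value. They report only what shows in the picture. A call takes as long as a camera call.
- vision.regions_of(camera, thing): "mask" (400x640 bool, what is visible of it) and "xy" ([column, row] in pixels, amid what is visible of it).
The state is a dict: "clock": time; "q": joint angles; "joint_velocities": joint speeds; "joint_efforts": joint torques, N m; "ee_pos": TCP position; "eef_rot": TCP orientation; "contact_force": force on the tool from outside, world axes, zero at the start; "torque": the same for the moment, N m; "gripper_width": finger opening in m.
Only numpy, scipy, OpenCV 4.12 (cv2) and the standard library are available. Lean on these libraries where they do the work, as an engineer would, in place of code of your own. Each camera call takes 0.05 s, during which the arm holds its last target. There are 200 camera calls.

TASK

Load the cassette reader. First slide the shutter on its optical head one stop towards the robot, so that it clicks in over the window; then pile all the white test cassettes and last, on top, the dark cover plate squarely and flat in the nest, pressing each against the sprung carriage to open the gap and letting it down behind the back stop, so that the carriage clamps the pile against the stop. Finally slide the shutter back to its middle stop, and leave the jar and the tip box where they are.

Things in the scene. Friction and masses are not known exactly. Their poses are not given: they have to be found in the camera images.
- nest (a point): centre of the nest on top of the reader's 8 mm aluminium deck (fixed). x runs from the back stop to the sprung carriage and on to the optical head, y level across it, z up. Four guide posts, 10 x 8 mm, 56 mm tall, at x = +-43, inner faces at y = +-35 mm; the long sides are open for fingers between them. A clamped cassette lies centred over this point, its long x axis along the nest's x.
- stop_top (a point): middle of the top edge of the back stop's face, at x = -52 mm, 79 mm above the nest. The stop is a fixed grey upright plate 56 mm wide (y) and 12 mm thick; its face looks along +x to the carriage.
- carriage (a joint): sprung carriage: dark steel upright plate, 56 mm wide (y), 14 mm thick. m; 0 = fully forward (gap to the stop 84 mm), grows as it is pressed back along the nest's +x, 0.020 with cassettes clamped (gap 104 mm), 0.048 fully back. The spring pushes with 2 N at 0, 5 N at 0.020, 9 N fully back, and closes in under a second when let go.
- carriage_face (a point): middle of the top edge of the carriage's face (the one towards the stop), 114 mm above the nest, so 35 mm higher than the back stop: a cassette held just above the stop can be pushed against it. Moves with the carriage.
- shutter (a joint): shutter plate on the optical head. m; starts at 0.050 (middle stop, window uncovered); 0 = slid towards the robot (along the nest's +y), window covered, an end stop; grows as it slides along the nest's -y, away from the robot. Sprung detents draw it into three stops: 0, 0.050 and 0.100 (too far). About 6 N takes it over a hump; within 15 mm of a stop it is drawn into that stop.
- shutter_fin (a point): middle of the top edge of the black upright fin on the shutter, 97 mm above the nest: 14 mm thick along the sliding direction (nest y), 45 mm long across it (nest x), 38 mm tall above the 6 mm shutter plate. Moves with the shutter. The white optical head below is 60 mm high.
- cassette1_c (a point): white plastic test cassette, a plain box 104 mm long (its x) x 60 mm wide (its y) x 18 mm thick, about 120 g, plain sides, three small wells and a blue strip on top. It starts lying flat on the bench, either end may lead; all cassettes are alike and three or four are present. This point is its centre, half-way up (9 mm).
- cassette2_c (a point): white plastic test cassette, a plain box 104 mm long (its x) x 60 mm wide (its y) x 18 mm thick, about 120 g, plain sides, three small wells and a blue strip on top. It starts lying flat on the bench, either end may lead; all cassettes are alike and three or four are present. This point is its centre, half-way up (9 mm).
- cassette3_c (a point): white plastic test cassette, a plain box 104 mm long (its x) x 60 mm wide (its y) x 18 mm thick, about 120 g, plain sides, three small wells and a blue strip on top. It starts lying flat on the bench, either end may lead; all cassettes are alike and three or four are present. This point is its centre, half-way up (9 mm).
- cassette4_c (a point): white plastic test cassette, a plain box 104 mm long (its x) x 60 mm wide (its y) x 18 mm thick, about 120 g, plain sides, three small wells and a blue strip on top. It starts lying flat on the bench, either end may lead; all cassettes are alike and three or four are present. This point is its centre, half-way up (9 mm).
- cover_c (a point): dark steel cover plate, a flat plate 104 mm long (its x) x 60 mm wide (its y) x 14 mm thick, 200 g, with a black button 22 mm across standing 8 mm up at the middle of its top. It starts flat on the bench, on the far side of the reader from the cassettes; either end may lead; it goes on top of the pile. This point is its centre, half-way up (7 mm).
- jar_c (a point): bystander: amber glass jar, 64 mm across, 100 mm tall; point half-way up. Not to be disturbed.
- tip_box_c (a point): bystander: grey box of pipette tips, 85 x 90 x 48 mm; point 18 mm up. Not to be disturbed.

How it is judged:
On the way, in this order (a step that is already met when the one before it is completed fails the run):
1. the shutter stands at its stop towards the robot, over the window (value of joint shutter below 0.005 m), for 0.3 s.
2. all cassettes, with the cover plate on top, lie in one square pile in the nest, clamped by the carriage, the shutter still over the window (x of cassette1_c in the frame of nest between -0.005 and 0.005 m and y of cassette1_c in the frame of nest between -0.007 and 0.007 m and z of cassette1_c in the frame of nest between 0.005 and 0.068 m and angle between the x axis of each of cassette1_c, cassette2_c, cassette3_c, cassette4_c, cover_c and the x axis of nest, either way round below 0.09 rad and angle between each of cassette1_c, cassette2_c, cassette3_c, cassette4_c, cover_c's own z axis and vertical below 0.06 rad and x of cassette2_c in the frame of nest between -0.005 and 0.005 m and y of cassette2_c in the frame of nest between -0.007 and 0.007 m and z of cassette2_c in the frame of nest between 0.005 and 0.068 m and x of cassette3_c in the frame of nest between -0.005 and 0.005 m and y of cassette3_c in the frame of nest between -0.007 and 0.007 m and z of cassette3_c in the frame of nest between 0.005 and 0.068 m and x of cassette4_c in the frame of nest between -0.005 and 0.005 m and y of cassette4_c in the frame of nest between -0.007 and 0.007 m and z of cassette4_c in the frame of nest between 0.005 and 0.068 m and x of cover_c in the frame of nest between -0.005 and 0.005 m and y of cover_c in the frame of nest between -0.007 and 0.007 m and z of cover_c in the frame of nest between 0.005 and 0.084 m and z of cover_c in the frame of cassette1_c above 0.01 m and z of cover_c in the frame of cassette2_c above 0.01 m and z of cover_c in the frame of cassette3_c above 0.01 m and z of cover_c in the frame of cassette4_c above 0.01 m and value of joint carriage between 0.015 and 0.026 m and value of joint shutter below 0.005 m), for 0.3 s.
3. then the shutter stands in its middle stop (value of joint shutter between 0.045 and 0.055 m), for 0.3 s.
At the end, for the whole second after the job is handed in: All cassettes present lie flat in one pile under the cover plate, centred on the nest within 5 mm along and 7 mm across the clamping direction, turned under 0.09 rad, tilted under 0.06 rad, carriage closed on them (0.015 to 0.026), and the shutter in its middle stop (0.050 within 5 mm) (all of step 3 and x of cassette1_c in the frame of nest between -0.005 and 0.005 m and y of cassette1_c in the frame of nest between -0.007 and 0.007 m and z of cassette1_c in the frame of nest between 0.005 and 0.068 m and angle between the x axis of each of cassette1_c, cassette2_c, cassette3_c, cassette4_c, cover_c and the x axis of nest, either way round below 0.09 rad and angle between each of cassette1_c, cassette2_c, cassette3_c, cassette4_c, cover_c's own z axis and vertical below 0.06 rad and x of cassette2_c in the frame of nest between -0.005 and 0.005 m and y of cassette2_c in the frame of nest between -0.007 and 0.007 m and z of cassette2_c in the frame of nest between 0.005 and 0.068 m and x of cassette3_c in the frame of nest between -0.005 and 0.005 m and y of cassette3_c in the frame of nest between -0.007 and 0.007 m and z of cassette3_c in the frame of nest between 0.005 and 0.068 m and x of cassette4_c in the frame of nest between -0.005 and 0.005 m and y of cassette4_c in the frame of nest between -0.007 and 0.007 m and z of cassette4_c in the frame of nest between 0.005 and 0.068 m and x of cover_c in the frame of nest between -0.005 and 0.005 m and y of cover_c in the frame of nest between -0.007 and 0.007 m and z of cover_c in the frame of nest between 0.005 and 0.084 m and z of cover_c in the frame of cassette1_c above 0.01 m and z of cover_c in the frame of cassette2_c above 0.01 m and z of cover_c in the frame of cassette3_c above 0.01 m and z of cover_c in the frame of cassette4_c above 0.01 m and value of joint carriage between 0.015 and 0.026 m); the robot touches nothing.
It fails at once if the jar is pushed more than 30 mm from its place (distance of jar_c from where it was at the start of the episode above 0.03 m).
It fails at once if the tip box is pushed more than 30 mm from its place (distance of tip_box_c from where it was at the start of the episode above 0.03 m).
Of cassette1, cassette2, cassette3, cassette4 only 3 to 4 are there at a start; the rules pass over those that are not, and their reading is None.
At some moment in a run one of cassette1, cassette2, cassette3, cassette4 may be knocked a few centimetres aside while the robot is not near it.
Once in a run the grip may slacken for a moment while it holds something.
It also fails if it takes over 210 s, if anything falls off the work surface, if the arm or the gripper's body presses on something with over 40 N, if the wrist force passes 120 N, or if a joint passes its speed limit or range.

## Working session

There is one attempt and no reset: what is moved stays moved. The work goes in short steps, Python scripts to look and compute and a tool call to move; the robot and the scene stay as the last step left them, time stands still between calls to the robot, and variables do not carry over. Pictures are saved under pics/ and viewed, about 12 in all and at most 16, crops included, and the job is handed in when it is done.

Besides the shell and the picture viewer there is one more tool, called after "Emit:" as name(argument=value, ...) on one line, values as JSON. carry_out: Moves the arm, as the interface text tells. Its arguments: {"type":"object","properties":{"series":{"type":"array","items":{"type":"array","items":{"type":"array","items":{"type":"number"}}}}},"required":["series"]}

```bash
mkdir -p pics; ls; python3 - <<'E'
from station import readout, vision, r
import cv2,numpy as np
print(readout.sense())
for n in ("scene","top"):
    im=vision.capture(n); cv2.imwrite(f"pics/{n}0.png",im); print(n,vision.get_calibration(n))
    for t in ("cassette1_c","cover_c","carriage","shutter","shutter_fin","jar_c","tip_box_c"):
        for d in vision.regions_of(n,t)[:5]: print(n,t,round(d["p"],2),d["xy"],int(d["mask"].sum()))
E
```

```text
pics
{'clock': 0.0, 'q': array([9.89204963e-01, 4.87269604e-02, 9.75781079e-02, 1.62200361e+00,
       3.28940409e-05, 1.44300408e+00]), 'joint_velocities': array([ 4.34141870e-04, -8.09520673e-04,  8.12347751e-05,  7.62351604e-04,
        1.44369451e-03, -1.20094464e-03]), 'joint_efforts': array([-3.96556788e-04, -3.38784635e+01,  3.20014894e+01,  2.04375159e-02,
       -1.78345709e-05,  7.37047458e-06]), 'ee_pos': array([0.22980754, 0.47134447, 0.23011965]), 'eef_rot': array([ 4.76912833e-04,  8.48051098e-01,  5.29913150e-01, -1.07734170e-03]), 'contact_force': array([ 0.57111115, -0.98442897,  0.3645175 ]), 'torque': array([-0.01944087,  0.00978016,  0.00042636]), 'gripper_width': 0.08544452827122606}
scene {'fx': 439.1937645420986, 'fy': 439.1937645420986, 'cx': 321.538274088498, 'cy': 200.46048617992562, 'dist_coeffs': array([-0.09809914,  0.        ,  0.        ,  0.        ,  0.        ]), 'rvec': array([ 1.00234395,  2.46523694, -1.0624232 ]), 'tvec': array([ 0.37831111, -0.21613282,  1.54928998])}
scene cassette1_c 0.72 [268.0, 156.7] 475
scene cassette1_c 0.68 [355.4, 220.6
[... 293 characters left out ...]
_c 0.64 [424.4, 306.8] 1565
scene tip_box_c 0.52 [228.4, 176.5] 572
top {'fx': 410.8018645117372, 'fy': 410.8018645117372, 'cx': 319.878348493448, 'cy': 191.57990322638852, 'dist_coeffs': array([-0.09400704,  0.        ,  0.        ,  0.        ,  0.        ]), 'rvec': array([ 2.12967835, -2.15095991,  0.14449223]), 'tvec': array([0.05160933, 0.57592929, 1.18884122])}
top cassette1_c 0.63 [437.0, 224.0] 678
top cover_c 0.75 [196.7, 239.2] 632
top carriage 0.49 [287.8, 210.7] 254
top shutter 0.63 [251.6, 216.9] 525
top shutter_fin 0.69 [253.2, 212.5] 489
top jar_c 0.87 [334.5, 146.3] 439
top jar_c 0.53 [250.8, 216.8] 492
top jar_c 0.18 [275.1, 216.4] 5549
top tip_box_c 0.87 [198.6, 193.6] 876
```

```bash
python3 - <<'E'
import cv2
a=cv2.imread("pics/top0.png")[90:310,120:520]; cv2.imwrite("pics/top0c.png",cv2.resize(a,(800,440),interpolation=cv2.INTER_CUBIC))
b=cv2.imread("pics/scene0.png")[110:350,180:500]; cv2.imwrite("pics/scene0c.png",cv2.resize(b,(800,600),interpolation=cv2.INTER_CUBIC))
E
```

```text
(no output)
```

View pics/top0c.png

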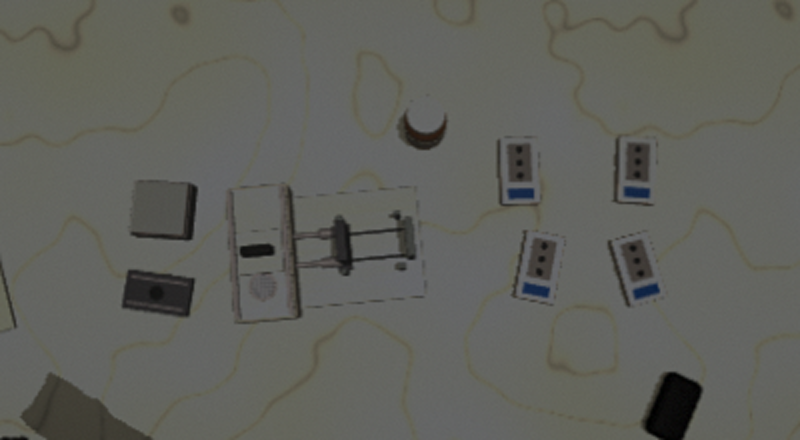

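View pics/scene0c.png

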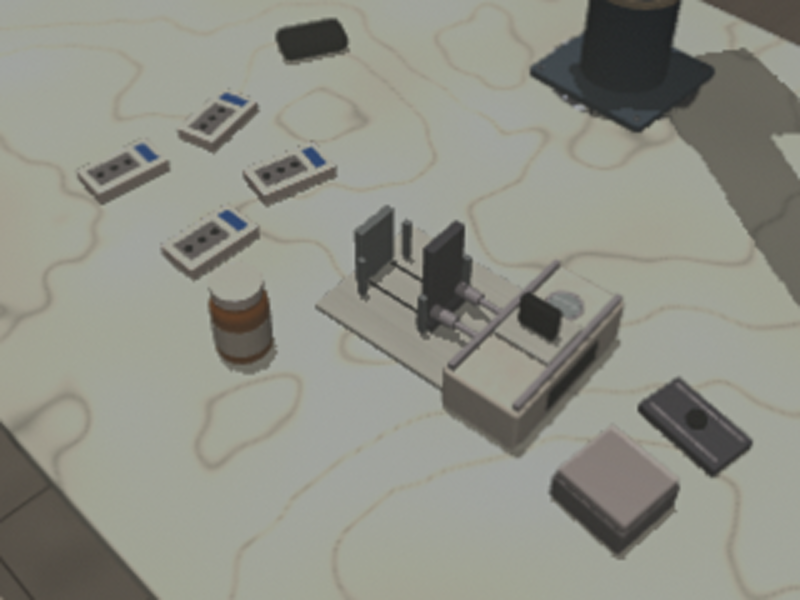

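Four white cassettes are on the right at crop (520,170), (636,170), (539,266) and (637,268). The nest is at about (374,242), the head and fin at (257,250), the cover at (157,293), the tip box at (163,210) and the jar at (425,122).

```bash
cat > h.py <<'E'
from station import readout, vision, r
import cv2,numpy as np
from scipy.spatial.transform import Rotation as R
def cal(n):
    c=vision.get_calibration(n);K=np.array([[c["fx"],0,c["cx"]],[0,c["fy"],c["cy"]],[0,0,1]])
    return K,np.array(c["dist_coeffs"]),np.array(c["rvec"],float),np.array(c["tvec"],float)
def p2w(c,uv,z):
    K,D,rv,t=c;Rm=cv2.Rodrigues(rv)[0];uv=np.array(uv,float).reshape(-1,1,2)
    n=cv2.undistortPoints(uv,K,D).reshape(-1,2);d=np.c_[n,np.ones(len(n))]@Rm;o=-Rm.T@t
    return o+d*((np.broadcast_to(z,len(n))-o[2])/d[:,2])[:,None]
def w2p(c,P):
    K,D,rv,t=c;return cv2.projectPoints(np.array(P,float).reshape(-1,1,3),rv,t,K,D)[0].reshape(-1,2)
def tcp():
    s=readout.sense();return np.array(s["ee_pos"]),R.from_quat(np.roll(s["eef_rot"],-1))
def down(yaw): # tool z down, tool x (jaw) along world yaw
    return R.from_euler("z",yaw)*R.from_euler("x",np.pi)
def go(p,yaw,pose=None):
    """shift (cm) and turn (deg) to a tool-down pose with jaw axis at yaw (mod pi)"""
    p0,R0=pose or tcp();best=None
    for k in(0,np.pi):
        v=(R0.inv()*down(yaw+k)).as_rotvec()
        if best is None or np.linalg.norm(v)<np.linalg.norm(best):best=v
    return np.round(R0.inv().apply(np.array(p)-p0)*100,2),np.round(np.degrees(best),1)
E
python3 - <<'E'
from h import *
c=cal("top")
f=lambda x,y:(x/2+120-.25,y/2+90-.25)
for n,uv,z in [("stop",(409,238),.087),("carr",(342,245),.122),("fin",(257,250),.105),("c1",(520,170),.018),("c2",(636,170),.018),("c3",(539,266),.018),("c4",(637,268),.018),("cover",(157,293),.014),("box",(163,210),.048),("jar",(425,112),.1),("deckTR",(417,186),.008),("deckBR",(426,296),.008),("post",(396,215),.064),("post2",(402,266),.064),("black",(673,405),0)]:
    print(n,p2w(c,f(*uv),z)[0].round(3))
g=go([.42,.10,.35],0);print(tcp()[1].as_matrix().round(3),g)
E
```

```text
stop [0.52  0.033 0.087]
carr [0.507 0.127 0.122]
fin [0.503 0.249 0.105]
c1 [ 0.63  -0.139  0.018]
c2 [ 0.629 -0.319  0.018]
c3 [ 0.482 -0.163  0.018]
c4 [ 0.477 -0.313  0.018]
cover [0.447 0.419 0.014]
box [0.57  0.404 0.048]
jar [0.702 0.008 0.1  ]
deckTR [0.609 0.02  0.008]
deckBR [0.439 0.008 0.008]
post [0.556 0.052 0.064]
post2 [0.481 0.044 0.064]
black [ 0.27  -0.364  0.   ]
[[ 0.438  0.899  0.   ]
 [ 0.899 -0.438  0.   ]
 [ 0.    -0.    -1.   ]] (array([-25.1 ,  33.36, -11.87]), array([-0., -0., 64.]))
```

```bash
python3 - <<'E'
from h import *
print(go([.47,.13,.34],np.radians(4)))
E
```

```text
(array([-20.21,  36.54, -10.87]), array([-0., -0., 60.]))
```

Emit:
carry_out(series=[[[-20.2, 36.5, -10.9, 0, 0, 60, 1], [-20.2, 36.5, -10.9, 0, 0, 60, 1], [-20.2, 36.5, -10.9, 0, 0, 60, 1], [-20.2, 36.5, -10.9, 0, 0, 60, 1], [-20.2, 36.5, -10.9, 0, 0, 60, 1], [-20.2, 36.5, -10.9, 0, 0, 60, 1], [-20.2, 36.5, -10.9, 0, 0, 60, 1], [-20.2, 36.5, -10.9, 0, 0, 60, 1], [-20.2, 36.5, -10.9, 0, 0, 60, 1]]])

```text
clock: 1.92
ee_pos: [0.4695, 0.1304, 0.3402]
eef_rot: [-0.0, 0.999, 0.035, -0.0]
contact_force: [-0.2, -0.2, -0.6]
gripper_width: 0.0854
```

```bash
python3 - <<'E'
from h import *
print(tcp()[0],tcp()[1].as_matrix().round(3))
c=cal("wrist");im=vision.capture("wrist");cv2.imwrite("pics/w1.png",im)
np.save("w1.npy",np.array(c,dtype=object),allow_pickle=True)
Rm=cv2.Rodrigues(c[2])[0];print("cam at",-Rm.T@c[3],Rm[2])
print(w2p(c,[[.52,.033,.087],[.507,.127,.122],[.503,.249,.105]]))
cv2.imwrite("pics/w1b.png",cv2.convertScaleAbs(cv2.resize(im,(800,500)),alpha=1.5))
E
```

```text
[0.46947608 0.13038409 0.34021501] [[ 0.998  0.069 -0.001]
 [ 0.069 -0.998  0.001]
 [-0.001 -0.001 -1.   ]]
cam at [0.46476554 0.21435794 0.4829458 ] [ 0.02155385 -0.32569191 -0.94523024]
[[347.27861144 228.6240759 ]
 [347.13575524 174.89088368]
 [352.29094872  77.08900324]]
```

View pics/w1b.png

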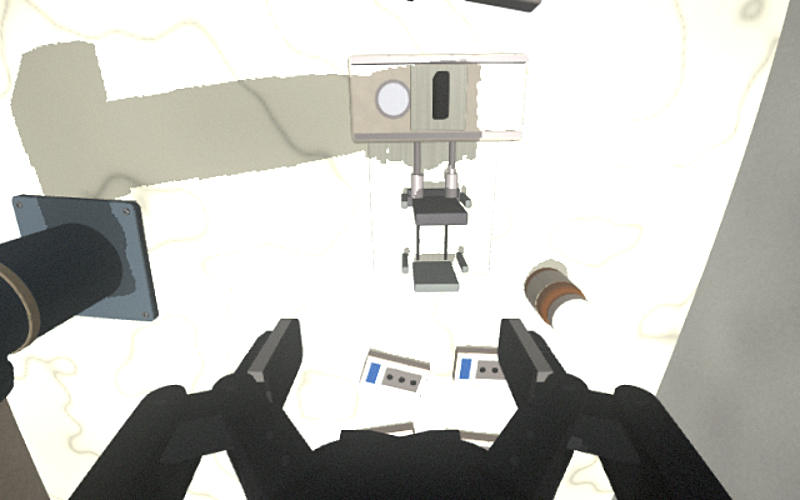

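```bash
python3 - <<'E'
import cv2
a=cv2.imread("pics/w1.png")[35:245,270:430]
cv2.imwrite("pics/w1c.png",cv2.convertScaleAbs(cv2.resize(a[90:],None,fx=5,fy=5,interpolation=cv2.INTER_CUBIC),alpha=1.6,beta=20))
E
```

```text
(no output)
```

View pics/w1c.png

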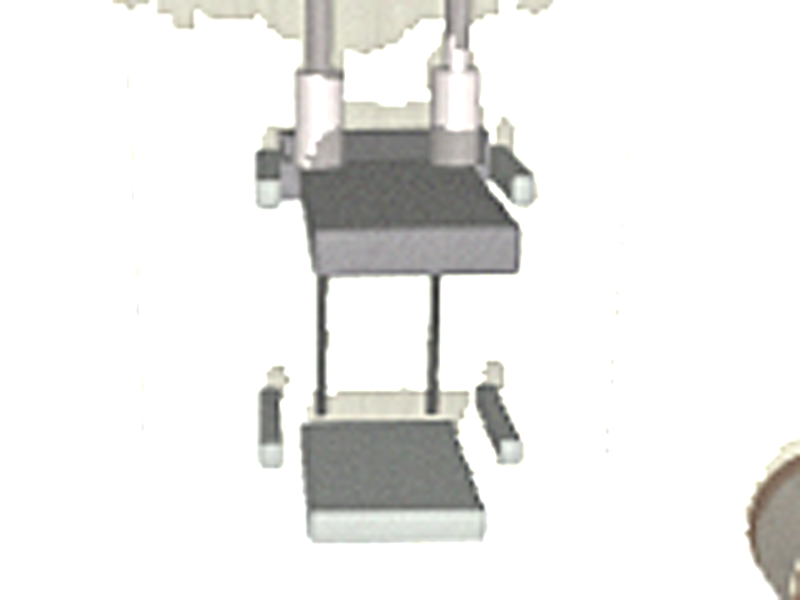

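```bash
python3 - <<'E'
from h import *
from scipy.optimize import least_squares
c=tuple(np.load("w1.npy",allow_pickle=True))
c=tuple(np.array(a,float) for a in c)
# (u,v) nest x,y,z(mm)
D=[(307,508,-52,28,79),(484,508,-52,-28,79),(309,540,-64,28,79),(483,540,-64,-28,79),
(317,272,32,28,114),(518,270,32,-28,114),(314,230,46,28,114),(519,227,46,-28,114),
(258,445,-38,43,56),(281,445,-38,35,56),(281,465,-48,35,56),(258,465,-48,43,56),
(499,439,-38,-35,56),(522,437,-38,-43,56),(522,460,-48,-43,56),(503,463,-48,-35,56),
(258,178,48,43,56),(280,178,48,35,56),(258,206,38,43,56),(280,206,38,35,56),
(512,178,48,-35,56),(533,175,48,-43,56),(535,200,38,-43,56)]
D=np.array(D,float);uv=np.c_[270+(D[:,0]+.5)/5-.5,125+(D[:,1]+.5)/5-.5];L=D[:,2:]/1000
def f(p,full=False):
    a=p[2];W=np.c_[p[0]+L[:,0]*np.cos(a)-L[:,1]*np.sin(a),p[1]+L[:,0]*np.sin(a)+L[:,1]*np.cos(a),.008+L[:,2]]
    return (w2p(c,W)-uv).ravel()
s=least_squares(f,[.51,.085,1.64],loss="soft_l1");print(s.x,np.degrees(s.x[2]));print(f(s.x).reshape(-1,2).round(1))
d=.001
T=s.x;print("residual rms",np.sqrt((f(T)**2).mean()))
# fin
b=tuple(cal("wrist"));m=vision.regions_of("wrist","shutter_fin")[:2]
for q in m: 
    ys,xs=np.nonzero(q["mask"]);print(q["p"],q["xy"],xs.min(),xs.max(),ys.min(),ys.max())
im=cv2.imread("pics/w1.png");a=im[45:110,330:380];g=cv2.cvtColor(a,cv2.COLOR_BGR2GRAY);ys,xs=np.nonzero(g<60);print("fin",xs.min()+330,xs.max()+330,ys.min()+45,ys.max()+45)
for q in ([xs.min()+330,ys.max()+45],[xs.max()+330,ys.max()+45],[xs.min()+330,ys.min()+45],[xs.max()+330,ys.min()+45]):
    for z in(.067,.105):
        w=p2w(c,q,z)[0];e=w[:2]-T[:2];ca,sa=np.cos(T[2]),np.sin(T[2]);print(z,w.round(4),"nest",(e@[ca,sa]).round(4),(e@[-sa,ca]).round(4))
E
```

```text
[0.51786338 0.08926234 1.65277099] 94.6968024005576
[[-0.1  0.1]
 [ 0.5 -0.3]
 [-0.5  0.7]
 [ 0.4  0.3]
 [-1.1  0.8]
 [ 0.6  0.7]
 [-0.5 -1.1]
 [ 0.9 -0.9]
 [-0.1 -1. ]
 [ 0.2 -1.1]
 [ 0.3  0.6]
 [-0.   0.7]
 [-0.  -0.4]
 [ 0.3 -0.1]
 [ 0.   1. ]
 [-1.1  0.5]
 [-0.8 -0.4]
 [ 0.1 -0.5]
 [-0.7  0.5]
 [ 0.2  0.4]
 [-0.1 -1. ]
 [ 1.  -0.5]
 [ 0.2  1. ]]
residual rms 0.633016819369817
0.65 [349.8, 79.2] 328 373 51 104
fin 337 358 50 94
0.067 [0.4877 0.2289 0.067 ] nest 0.1416 0.0186
0.105 [0.4856 0.2276 0.105 ] nest 0.1405 0.0208
0.067 [0.5171 0.231  0.067 ] nest 0.1413 -0.0109
0.105 [0.5123 0.2295 0.105 ] nest 0.1402 -0.006
0.067 [0.4828 0.285  0.067 ] nest 0.1979 0.0189
0.105 [0.4812 0.2785 0.105 ] nest 0.1916 0.0211
0.067 [0.5111 0.2871 0.067 ] nest 0.1977 -0.0094
0.105 [0.5068 0.2804 0.105 ] nest 0.1914 -0.0047
```

Fit residual is 0.6 px. The nest is at (0.518, 0.089) with yaw 94.7°, and the fin is at about nest (0.165, 0.001).

```bash
cat >> h.py <<'E'
N=np.array([.5179,.0893,.008]);NY=1.6528
def nest(x,y,z): return N+R.from_euler("z",NY).apply([x,y,z])
def wp(*W,pose=None):
    for w in W: print(w, *go(w[:3],w[3],pose))
E
python3 - <<'E'
from h import *
y=NY-np.pi/2
wp([*nest(.165,.001,.25),y],[*nest(.165,.001,.069),y])
E
```

```text
[np.float64(0.5033879138983415), np.float64(0.2536636193230669), np.float64(0.25799999999999995), 0.08200367320510349] [  4.31 -11.96   8.22] [-0.   0.  -0.6]
[np.float64(0.5033879138983415), np.float64(0.2536636193230669), np.float64(0.07699999999999999), 0.08200367320510349] [  4.33 -11.95  26.32] [-0.   0.  -0.6]
```

Emit:
carry_out(series=[[[4.3, -12, 8.2, 0, 0, -0.6, 0.65], [4.3, -12, 8.2, 0, 0, -0.6, 0.65], [4.3, -12, 8.2, 0, 0, -0.6, 0.65], [4.3, -12, 20, 0, 0, -0.6, 0.65], [4.3, -12, 26.3, 0, 0, -0.6, 0.65], [4.3, -12, 26.3, 0, 0, -0.6, 0.65], [4.3, -12, 26.3, 0, 0, -0.6, 0.65], [4.3, -12, 26.3, 0, 0, -0.6, 0.65]]])

```text
clock: 3.02
ee_pos: [0.5044, 0.255, 0.0801]
eef_rot: [-0.001, 0.999, 0.041, 0.002]
contact_force: [1.8, 0.0, 0.7]
gripper_width: 0.0554
```

```bash
python3 - <<'E'
from h import *
s=readout.sense();print(s["ee_pos"],s["gripper_width"],s["contact_force"])
c=cal("wrist");im=vision.capture("wrist");cv2.imwrite("pics/w2.png",im)
cv2.imwrite("pics/w2b.png",cv2.convertScaleAbs(im,alpha=1.5,beta=15))
E
```

```text
[0.50441798 0.255011   0.08005125] 0.05536821387226797 [1.77589061 0.02506612 0.65448372]
```

View pics/w2b.png

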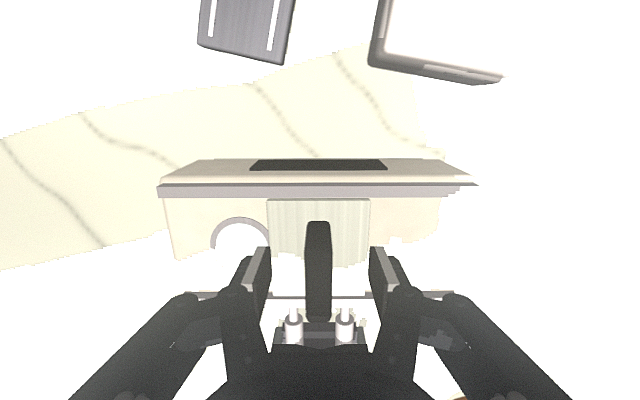

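The fin is centred between the pads at (318,265), with the window at (240,235). I'll grip it and slide towards the robot.

Emit:
carry_out(series=[[[0, 0, 0, 0, 0, 0, 0], [0, 0, 0, 0, 0, 0, 0], [0, 0, 0, 0, 0, 0, 0], [0, 0, 0, 0, 0, 0, 0], [-1.5, 0, 0, 0, 0, 0, 0], [-3, 0, 0, 0, 0, 0, 0], [-4.5, 0, 0, 0, 0, 0, 0], [-5, 0, 0, 0, 0, 0, 0], [-5, 0, 0, 0, 0, 0, 0], [-5, 0, 0, 0, 0, 0, 0]]])

```text
clock: 4.32
ee_pos: [0.4569, 0.252, 0.0847]
eef_rot: [-0.002, 0.999, 0.041, 0.005]
contact_force: [-3.1, -0.2, 8.5]
gripper_width: 0.0126
```

Emit:
carry_out(series=[[[0, 0, 0, 0, 0, 0, 0.65], [0, 0, 0, 0, 0, 0, 0.65], [0, 0, 0, 0, 0, 0, 0.65], [0, 0, -6, 0, 0, 0, 0.65], [0, 0, -12, 0, 0, 0, 0.65], [0, 0, -16, 0, 0, 0, 0.65], [0, 0, -16, 0, 0, 0, 1]]])

```text
clock: 5.2
ee_pos: [0.4576, 0.252, 0.2493]
eef_rot: [-0.004, 0.999, 0.041, 0.009]
contact_force: [0.5, 0.9, -1.0]
gripper_width: 0.0717
```

```bash
python3 - <<'E'
from h import *
s=readout.sense();print(s["ee_pos"],s["gripper_width"],s["contact_force"],s["clock"])
im=vision.capture("wrist")
cv2.imwrite("pics/w3b.png",cv2.convertScaleAbs(im,alpha=1.5,beta=15))
c=cal("top");t=vision.capture("top");cv2.imwrite("pics/top3.png",t)
o=[cv2.convertScaleAbs(im,alpha=1.3,beta=15),cv2.convertScaleAbs(t,alpha=1.8,beta=10)[90:310,120:520]]
a=cv2.resize(o[0],(480,300));b=cv2.resize(o[1],(480,264));cv2.imwrite("pics/v3.png",np.vstack([a,b]))
E
```

```text
[0.45755215 0.25204114 0.2492862 ] 0.07173237423112791 [ 0.5036785   0.94135549 -1.00709751] 5.2
```

View pics/v3.png

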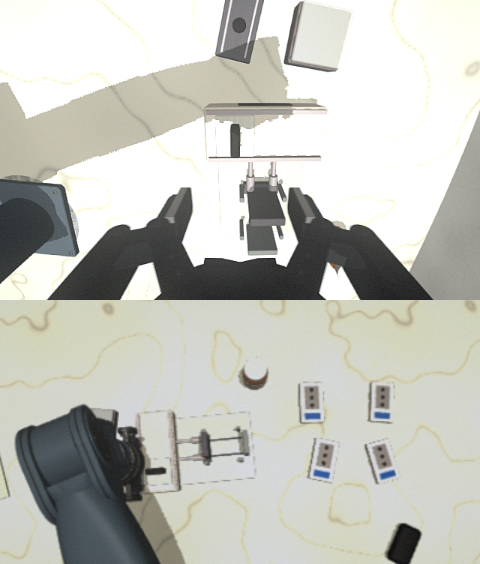

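The fin is now over the window at (235,140) in the wrist half, its end stop towards the robot. Next, the cassettes.

```bash
python3 - <<'E'
from h import *
wp([.54,-.27,.34,NY-np.pi/2])
E
```

```text
[0.54, -0.27, 0.34, 0.08200367320510349] [ 4.2  52.61 -9.71] [-0.2 -0.6  0. ]
```

Emit:
carry_out(series=[[[4.2, 52.6, -9.7, -0.2, -0.6, 0, 1], [4.2, 52.6, -9.7, -0.2, -0.6, 0, 1], [4.2, 52.6, -9.7, -0.2, -0.6, 0, 1], [4.2, 52.6, -9.7, -0.2, -0.6, 0, 1], [4.2, 52.6, -9.7, -0.2, -0.6, 0, 1], [4.2, 52.6, -9.7, -0.2, -0.6, 0, 1], [4.2, 52.6, -9.7, -0.2, -0.6, 0, 1], [4.2, 52.6, -9.7, -0.2, -0.6, 0, 1], [4.2, 52.6, -9.7, -0.2, -0.6, 0, 1], [4.2, 52.6, -9.7, -0.2, -0.6, 0, 1], [4.2, 52.6, -9.7, -0.2, -0.6, 0, 1]]])

```text
clock: 6.68
ee_pos: [0.5396, -0.2692, 0.3379]
eef_rot: [-0.002, 0.999, 0.041, -0.002]
contact_force: [0.8, 0.0, 1.6]
gripper_width: 0.0851
```

```bash
python3 - <<'E'
from h import *
print(tcp()[0],tcp()[1].as_rotvec())
c=cal("wrist");im=vision.capture("wrist");cv2.imwrite("pics/w4.png",im)
for q in vision.regions_of("wrist","cassette1_c"):
    m=q["mask"].astype(np.uint8);k=max(cv2.findContours(m,0,1)[0],key=cv2.contourArea);b=cv2.boxPoints(cv2.minAreaRect(k))
    print(round(q["p"],2),q["xy"],m.sum(),p2w(c,q["xy"],.018)[0].round(3),p2w(c,b,.018)[:,:2].round(3).tolist())
hs=cv2.cvtColor(im,cv2.COLOR_BGR2HSV);m=cv2.inRange(hs,(105,120,40),(130,255,255))
for k in cv2.findContours(m,0,1)[0]:
    if cv2.contourArea(k)>60: print("blue",cv2.contourArea(k),cv2.minAreaRect(k),p2w(c,cv2.minAreaRect(k)[0],.018)[0].round(4))
cv2.imwrite("pics/w4b.png",cv2.convertScaleAbs(im,alpha=1.0,beta=0))
E
```

```text
[ 0.53960033 -0.26922723  0.33788741] [-3.13557479 -0.12963702  0.00555636]
0.91 [280.4, 180.9] 2148 [ 0.476 -0.316  0.018] [[0.419, -0.298], [0.52, -0.271], [0.536, -0.332], [0.43, -0.361]]
blue 151.5 ((348.9755859375, 188.28048706054688), (8.171634674072266, 21.791027069091797), 12.094757080078125) [ 0.5942 -0.319   0.018 ]
blue 147.5 ((260.91180419921875, 185.14706420898438), (22.070741653442383, 8.00367546081543), 75.96376037597656) [ 0.4421 -0.3261  0.018 ]
blue 216.0 ((265.5235595703125, 81.39411926269531), (9.436476707458496, 26.357053756713867), 12.528807640075684) [ 0.4462 -0.1584  0.018 ]
blue 206.0 ((362.08538818359375, 77.23170471191406), (9.055386543273926, 26.503570556640625), 6.340191841125488) [ 0.594  -0.1403  0.018 ]
```

View pics/w4b.png

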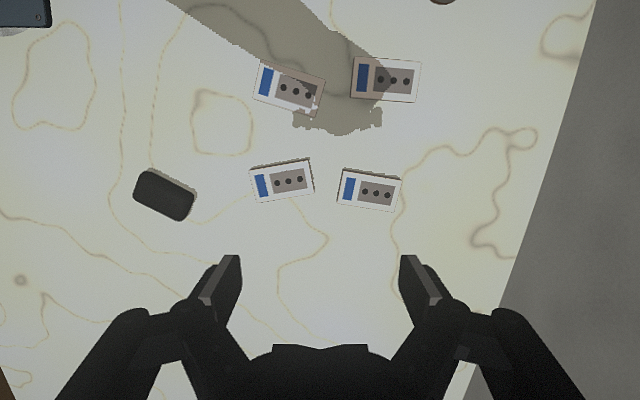

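All four cassettes show here, with blue strips at (265,81), (362,77), (261,185) and (349,188), and the wells to the right of each strip. I'll fit each pose from the blue strip and the wells.

```bash
cat >> h.py <<'E'
def cass(im,c,z=.018,draw=None):
    hs=cv2.cvtColor(im,cv2.COLOR_BGR2HSV);m=cv2.inRange(hs,(105,110,30),(130,255,255));g=cv2.cvtColor(im,cv2.COLOR_BGR2GRAY)
    out=[];dk=[]
    lm=cv2.adaptiveThreshold(g,255,cv2.ADAPTIVE_THRESH_MEAN_C,cv2.THRESH_BINARY_INV,11,14)
    lm[m>0]=0
    for k in cv2.findContours(lm,cv2.RETR_LIST,1)[0]:
        (u,v),(a,b),_=cv2.minAreaRect(k)
        if cv2.contourArea(k)>4 and max(a,b)<30 and max(a,b)<2.2*min(a,b): dk.append((u,v))
    W=p2w(c,dk,z)[:,:2] if dk else np.zeros((0,2))
    for k in cv2.findContours(m,0,1)[0]:
        if cv2.contourArea(k)<50: continue
        B=p2w(c,cv2.minAreaRect(k)[0],z)[0,:2];Q=p2w(c,cv2.boxPoints(cv2.minAreaRect(k)),z)[:,:2]
        e1,e2=Q[1]-Q[0],Q[2]-Q[1];s=e1 if np.hypot(*e1)<np.hypot(*e2) else e2;s=s/np.hypot(*s) # cassette axis
        d=W-B;al=d@s;la=d@[-s[1],s[0]];ok=(abs(al)>.015)&(abs(al)<.075)&(abs(la)<.007)
        if ok.sum()<2: print("few wells",B,ok.sum(),np.c_[al,la][abs(al)<.08].round(3).tolist());continue
        P=np.vstack([B,W[ok]]);vx,vy,_,_=cv2.fitLine(P.astype(np.float32),cv2.DIST_L2,0,.001,.001).ravel();a=np.array([vx,vy],float)
        if a@(W[ok].mean(0)-B)<0:a=-a
        P0=P.mean(0);Bp=P0+a*((B-P0)@a);C=Bp+a*.036
        out.append((C,np.arctan2(a[1],a[0]),np.sort(((W[ok]-B)@a)).round(4)))
    return out
E
python3 - <<'E'
from h import *
c=cal("wrist");im=cv2.imread("pics/w4.png")
for C,a,w in cass(im,c): print(C.round(4),np.degrees(a).round(1),w)
E
```

```text
[ 0.6309 -0.322 ] -4.1 [0.0279 0.0474]
[ 0.4776 -0.3171] 14.8 [0.0277 0.0472 0.0682]
[ 0.4815 -0.166 ] -12.4 [0.0285 0.0485 0.0681]
[ 0.6305 -0.1394] 0.6 [0.029  0.0485 0.0689]
```

```bash
python3 - <<'E'
from h import *
print(readout.sense()["q"].round(2))
y=np.radians(-12.4+90)
wp([.4815,-.166,.13,y],[.4815,-.166,.05,y])
E
```

```text
[-0.57  0.34  0.65  1.89  0.    0.91]
[0.4815, -0.166, 0.13, np.float64(1.3543754995475996)] [ -4.91 -10.66  20.95] [ -0.2   0.  -72.8]
[0.4815, -0.166, 0.05, np.float64(1.3543754995475996)] [ -4.9  -10.65  28.95] [ -0.2   0.  -72.8]
```

Emit:
carry_out(series=[[[-4.9, -10.7, 21, -0.2, 0, -72.8, 1], [-4.9, -10.7, 21, -0.2, 0, -72.8, 1], [-4.9, -10.7, 21, -0.2, 0, -72.8, 1], [-4.9, -10.7, 21, -0.2, 0, -72.8, 1], [-4.9, -10.7, 21, -0.2, 0, -72.8, 1], [-4.9, -10.7, 21, -0.2, 0, -72.8, 1], [-4.9, -10.7, 21, -0.2, 0, -72.8, 1], [-4.9, -10.7, 21, -0.2, 0, -72.8, 1], [-4.9, -10.7, 21, -0.2, 0, -72.8, 1]]])

```text
clock: 7.9
ee_pos: [0.4815, -0.1648, 0.1297]
eef_rot: [0.0, 0.78, 0.626, -0.0]
contact_force: [0.3, -0.8, 0.8]
gripper_width: 0.0854
```

```bash
cat > near.py <<'E'
from h import *
import sys
s=readout.sense();print(s["ee_pos"].round(4),s["clock"],s["q"].round(2))
c=cal("wrist");im=vision.capture("wrist");cv2.imwrite("pics/near.png",im)
L=cass(im,c)
for C,a,w in L: print("cass",C.round(4),np.degrees(a).round(1),w)
if L:
    p=tcp()[0][:2];C,a,w=min(L,key=lambda q:np.hypot(*(q[0]-p)))
    wp([*C,.06,a+np.pi/2],[*C,-.002,a+np.pi/2])
E
python3 near.py
```

```text
[ 0.4815 -0.1648  0.1297] 7.9 [-0.46  0.01 -0.14  1.42 -0.   -0.24]
cass [ 0.6303 -0.1402] 0.9 [0.0287 0.0485 0.0685]
cass [ 0.477  -0.3175] 14.4 [0.0279 0.0486]
cass [ 0.4815 -0.1662] -11.9 [0.0282 0.0287 0.0484 0.0488 0.0682]
[np.float64(0.4815336775456275), np.float64(-0.16615947143668777), 0.06, np.float64(1.3628076721551745)] [-0.1   0.01  6.97] [ 0.   0.  -0.5]
[np.float64(0.4815336775456275), np.float64(-0.16615947143668777), -0.002, np.float64(1.3628076721551745)] [-1.000e-01  1.000e-02  1.317e+01] [ 0.   0.  -0.5]
```

Emit:
carry_out(series=[[[-0.1, 0, 6, 0, 0, -0.5, 1], [-0.1, 0, 11, 0, 0, -0.5, 1], [-0.1, 0, 13.1, 0, 0, -0.5, 1], [-0.1, 0, 13.1, 0, 0, -0.5, 1], [-0.1, 0, 13.1, 0, 0, -0.5, 1], [-0.1, 0, 13.1, 0, 0, -0.5, 0.4], [-0.1, 0, 13.1, 0, 0, -0.5, 0.4], [-0.1, 0, 13.1, 0, 0, -0.5, 0.4], [-0.1, 0, 13.1, 0, 0, -0.5, 0.4], [-0.1, 0, 13.1, 0, 0, -0.5, 0.4]]])

```text
clock: 9.2
ee_pos: [0.4832, -0.167, 0.0009]
eef_rot: [0.002, 0.777, 0.63, 0.001]
contact_force: [0.4, 0.3, 6.3]
gripper_width: 0.0584
```

```bash
python3 - <<'E'
from h import *
s=readout.sense();print(s["ee_pos"],s["gripper_width"],s["contact_force"],s["torque"],tcp()[1].as_rotvec())
E
```

```text
[ 0.48322107 -0.16701539  0.0009303 ] 0.05839705776920025 [0.36087655 0.25998087 6.27361456] [ 0.08140654  0.01667299 -0.01732189] [2.43660909 1.97535741 0.00278006]
```

Emit:
carry_out(series=[[[0, 0, -5, 0, 0, 0, 0.4], [0, 0, -11, 0, 0, 0, 0.4], [0, 0, -17, 0, 0, 0, 0.4], [0, 0, -22, 0, 0, 0, 0.4], [0, 0, -22, 0, 0, 0, 0.4]]])

```text
clock: 9.82
ee_pos: [0.4848, -0.1677, 0.2268]
eef_rot: [0.007, 0.777, 0.63, 0.003]
contact_force: [-0.2, -0.9, -2.0]
gripper_width: 0.0584
```

```bash
cat > tonest.py <<'E'
from h import *
import sys
s=readout.sense();print(s["ee_pos"].round(4),s["gripper_width"],s["contact_force"].round(1),s["q"].round(2),s["clock"])
y=NY-np.pi/2
ox=float(sys.argv[1]) if len(sys.argv)>1 else 0 # object centre minus TCP in nest x
zt=float(sys.argv[2]) if len(sys.argv)>2 else .088 # TCP above nest, push height
for x,z in((-.032,.20),(-.032,zt),(.005,zt)): print(x,z,*go(nest(x-ox,0,z),y))
E
python3 tonest.py .0018
```

```text
[ 0.4848 -0.1677  0.2268] 0.05836375657224621 [-0.2 -0.9 -2. ] [-0.46 -0.    0.04  1.6  -0.   -0.26] 9.825
-0.032 0.2 [22.6  -1.14  1.76] [ 0.9 -0.3 73.4]
-0.032 0.088 [22.65 -1.31 12.96] [ 0.9 -0.3 73.4]
0.005 0.088 [26.19 -2.37 12.93] [ 0.9 -0.3 73.4]
```

Emit:
carry_out(series=[[[22.6, -1.1, 1.8, 0.9, -0.3, 73.4, 0.4], [22.6, -1.1, 1.8, 0.9, -0.3, 73.4, 0.4], [22.6, -1.1, 1.8, 0.9, -0.3, 73.4, 0.4], [22.6, -1.1, 1.8, 0.9, -0.3, 73.4, 0.4], [22.6, -1.1, 1.8, 0.9, -0.3, 73.4, 0.4], [22.6, -1.1, 1.8, 0.9, -0.3, 73.4, 0.4], [22.6, -1.1, 1.8, 0.9, -0.3, 73.4, 0.4], [22.6, -1.1, 1.8, 0.9, -0.3, 73.4, 0.4], [22.6, -1.1, 1.8, 0.9, -0.3, 73.4, 0.4], [22.6, -1.1, 1.8, 0.9, -0.3, 73.4, 0.4]]])

```text
clock: 11.08
ee_pos: [0.5205, 0.0556, 0.2065]
eef_rot: [-0.0, 0.999, 0.041, -0.001]
contact_force: [0.2, 0.7, 0.2]
gripper_width: 0.0583
```

```bash
python3 tonest.py .0018; python3 - <<'E'
from h import *
im=vision.capture("wrist");cv2.imwrite("pics/w5.png",cv2.convertScaleAbs(im,alpha=1.3,beta=15))
E
```

```text
[0.5205 0.0556 0.2065] 0.05826097876779947 [0.2 0.7 0.2] [-0.02  0.04  0.04  1.57  0.    1.47] 11.075
-0.032 0.2 [ 0.01 -0.   -0.15] [-0.   0.1  0. ]
-0.032 0.088 [ 0.03  0.   11.05] [-0.   0.1  0. ]
0.005 0.088 [ 0.03 -3.7  11.06] [-0.   0.1  0. ]
```

View pics/w5.png

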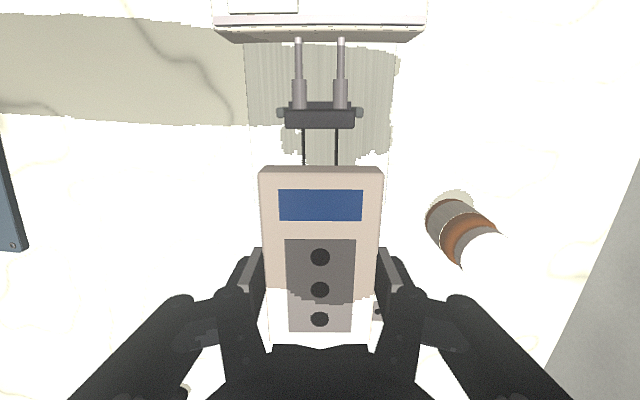

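The cassette is held square at (320,250), with the carriage ahead at (320,112). Now lower to pushing height and press.

Emit:
carry_out(series=[[[0, 0, 6, 0, 0.1, 0, 0.4], [0, 0, 11, 0, 0.1, 0, 0.4], [0, 0, 11, 0, 0.1, 0, 0.4], [0, -1, 11, 0, 0.1, 0, 0.4], [0, -2, 11, 0, 0.1, 0, 0.4], [0, -3, 11, 0, 0.1, 0, 0.4], [0, -3.9, 11, 0, 0.1, 0, 0.4], [0, -3.9, 11, 0, 0.1, 0, 0.4], [0, -3.9, 11, 0, 0.1, 0, 0.4]]])

```text
clock: 12.25
ee_pos: [0.5189, 0.0938, 0.0991]
eef_rot: [0.001, 0.999, 0.041, 0.002]
contact_force: [-0.4, -6.2, 2.3]
gripper_width: 0.058
```

```bash
cat >>h.py <<'E'
def innest():
    s=readout.sense();p,q=tcp();e=R.from_euler("z",-NY).apply(p-N);print("tcp in nest mm",(e*1000).round(1),"w",round(s["gripper_width"]*1e3,1),"F",R.from_euler("z",-NY).apply(s["contact_force"]).round(1),"tilt deg",np.degrees((q.inv()*down(NY-np.pi/2)).as_rotvec()).round(1),"t",s["clock"])
E
python3 -c "
from h import *
innest()
im=vision.capture('wrist');cv2.imwrite('pics/w6.png',cv2.convertScaleAbs(im,alpha=1.3,beta=15))"
```

```text
tcp in nest mm [ 4.4 -1.4 91.1] w 58.0 F [-6.2  0.9  2.3] tilt deg [ 0.1 -0.3 -0. ] t 12.25
```

View pics/w6.png

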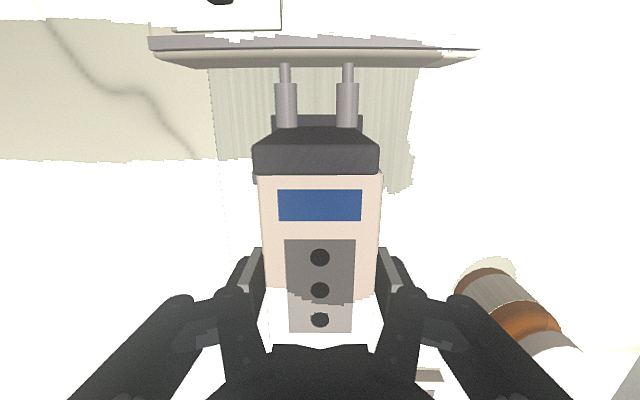

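Emit:
carry_out(series=[[[-0.1, 0.2, 2, 0, -0.3, 0, 0.4], [-0.1, 0.2, 5, 0, -0.3, 0, 0.4], [-0.1, 0.2, 8, 0, -0.3, 0, 0.4], [-0.1, 0.2, 8.9, 0, -0.3, 0, 0.4], [-0.1, 0.2, 9.1, 0, -0.3, 0, 0.4], [-0.1, 0.2, 9.1, 0, -0.3, 0, 0.4]]])

```text
clock: 13.05
ee_pos: [0.5191, 0.0907, 0.0094]
eef_rot: [0.002, 0.999, 0.041, 0.0]
contact_force: [-0.4, -5.0, -0.2]
gripper_width: 0.0587
```

```bash
python3 -c "
from h import *
innest()"
```

```text
tcp in nest mm [ 1.3 -1.3  1.4] w 58.7 F [-4.9  0.8 -0.2] tilt deg [ 0.3 -0.  -0. ] t 13.05
```

Emit:
carry_out(series=[[[0, 0, 0.1, 0, 0, 0, 1], [0, 0, 0.1, 0, 0, 0, 1], [0, 0, 0.1, 0, 0, 0, 1], [0, 0, 0.1, 0, 0, 0, 1], [0, 0, -5, 0, 0, 0, 1], [0, 0, -11, 0, 0, 0, 1], [0, 0, -17, 0, 0, 0, 1], [0, 0, -23, 0, 0, 0, 1], [0, 5, -26, 0, 0, 0, 1], [0, 8, -26, 0, 0, 0, 1], [0, 8, -26, 0, 0, 0, 1]]])

```text
clock: 14.42
ee_pos: [0.5259, 0.0106, 0.2703]
eef_rot: [0.003, 0.999, 0.039, 0.001]
contact_force: [-0.3, 0.9, 0.0]
gripper_width: 0.0854
```

```bash
cat > chk.py <<'E'
from h import *
import sys
z=float(sys.argv[1]);c=cal("wrist");im=vision.capture("wrist");cv2.imwrite("pics/chk.png",im);innest()
for C,a,w in cass(im,c,z):
    e=R.from_euler("z",-NY).apply([*(C-N[:2]),0]);print("in nest",(e*1000).round(1),"ang",((np.degrees(a-NY)+90)%180-90).round(1),w)
E
python3 chk.py .026
```

```text
tcp in nest mm [-77.8  -1.2 261.7] w 85.4 F [ 0.   0.1 -0.4] tilt deg [ 0.2 -0.  -0.1] t 14.475
few wells [ 0.59243618 -0.30612382] 0 [[0.024, 0.182], [0.005, 0.177], [-0.013, 0.172]]
few wells [ 0.44364257 -0.3179139 ] 0 [[0.046, -0.011]]
in nest [-233.1  -91.9    0. ] ang 85.1 [0.0281 0.0471 0.0666]
in nest [-0.9 -2.1  0. ] ang -0.2 [0.0275 0.0472 0.0682]
```

The first cassette is in: nest x −0.9 mm, y −2.1 mm, angle −0.2°. Next, c1.

```bash
python3 -c "
from h import *
wp([.6303,-.1402,.13,np.radians(90.8)],[.6303,-.1402,.22,np.radians(90.8)])"
```

```text
[0.6303, -0.1402, 0.13, np.float64(1.5847589608108512)] [ 9.23 15.93 14.03] [  0.2   0.2 -86.2]
[0.6303, -0.1402, 0.22, np.float64(1.5847589608108512)] [ 9.24 15.97  5.03] [  0.2   0.2 -86.2]
```

Emit:
carry_out(series=[[[9.2, 16, 3, 0.2, 0.2, -86.2, 1], [9.2, 16, 3, 0.2, 0.2, -86.2, 1], [9.2, 16, 3, 0.2, 0.2, -86.2, 1], [9.2, 16, 3, 0.2, 0.2, -86.2, 1], [9.2, 16, 3, 0.2, 0.2, -86.2, 1], [9.2, 16, 3, 0.2, 0.2, -86.2, 1], [9.2, 16, 9, 0.2, 0.2, -86.2, 1], [9.2, 15.9, 14, 0.2, 0.2, -86.2, 1], [9.2, 15.9, 14, 0.2, 0.2, -86.2, 1], [9.2, 15.9, 14, 0.2, 0.2, -86.2, 1]]])

```text
clock: 15.72
ee_pos: [0.6309, -0.1394, 0.1321]
eef_rot: [0.001, 0.703, 0.711, 0.001]
contact_force: [-0.5, -0.3, -0.2]
gripper_width: 0.0857
```

```bash
sed -i 's/-.002,a/.001,a/' near.py; python3 near.py
```

```text
[ 0.6309 -0.1394  0.1321] 15.725 [-0.32  0.36  0.27  1.47  0.   -0.33]
few wells [ 0.59404437 -0.32039911] 1 [[-0.016, -0.222], [-0.013, -0.192], [-0.067, -0.015], [0.007, -0.187], [0.007, -0.187], [-0.047, -0.011], [0.012, -0.16], [0.024, -0.181], [0.026, -0.181], [-0.028, -0.006], [-0.003, -0.037], [0.0, -0.037], [0.009, -0.035]]
cass [ 0.6304 -0.1402] 0.4 [0.0282 0.0302 0.0483 0.0484 0.0687]
cass [0.519  0.0992] -84.9 [0.0287 0.0292]
[np.float64(0.630443184737015), np.float64(-0.1402451615805493), 0.06, np.float64(1.577518435568338)] [-0.01 -0.21  7.4 ] [0.3 0.1 0.3]
[np.float64(0.630443184737015), np.float64(-0.1402451615805493), 0.001, np.float64(1.577518435568338)] [-1.00e-02 -2.40e-01  1.33e+01] [0.3 0.1 0.3]
```

Emit:
carry_out(series=[[[0, -0.2, 6, 0.3, 0.1, 0.3, 1], [0, -0.2, 11, 0.3, 0.1, 0.3, 1], [0, -0.2, 13.2, 0.3, 0.1, 0.3, 1], [0, -0.2, 13.2, 0.3, 0.1, 0.3, 1], [0, -0.2, 13.2, 0.3, 0.1, 0.3, 0.4], [0, -0.2, 13.2, 0.3, 0.1, 0.3, 0.4], [0, -0.2, 13.2, 0.3, 0.1, 0.3, 0.4], [0, -0.2, 13.2, 0.3, 0.1, 0.3, 0.4], [0, -0.2, 13.2, 0.3, 0.1, 0.3, 0.4]]])

```text
clock: 16.9
ee_pos: [0.6343, -0.1412, 0.0067]
eef_rot: [0.004, 0.705, 0.709, 0.002]
contact_force: [1.2, 0.7, 5.3]
gripper_width: 0.0582
```

Emit:
carry_out(series=[[[0, 0, -5, 0, 0, 0, 0.4], [0, 0, -11, 0, 0, 0, 0.4], [0, 0, -17, 0, 0, 0, 0.4], [0, 0, -22, 0, 0, 0, 0.4], [0, 0, -22, 0, 0, 0, 0.4]]])

```text
clock: 17.52
ee_pos: [0.6355, -0.1418, 0.2352]
eef_rot: [0.01, 0.705, 0.709, 0.005]
contact_force: [1.1, -0.5, -1.4]
gripper_width: 0.058
```

```bash
python3 tonest.py .001
```

```text
[ 0.6355 -0.1418  0.2352] 0.05799626855161745 [ 1.1 -0.5 -1.4] [-0.32  0.37  0.48  1.66  0.   -0.33] 17.525
-0.032 0.2 [ 19.91 -11.41   2.34] [ 1.3 -0.6 85.7]
-0.032 0.088 [ 19.99 -11.66  13.54] [ 1.3 -0.6 85.7]
0.005 0.088 [ 23.68 -11.94  13.51] [ 1.3 -0.6 85.7]
```

```bash
python3 tonest.py .0039 .093
```

```text
[ 0.6355 -0.1418  0.2352] 0.05799626855161745 [ 1.1 -0.5 -1.4] [-0.32  0.37  0.48  1.66  0.   -0.33] 17.525
-0.032 0.2 [ 19.62 -11.39   2.35] [ 1.3 -0.6 85.7]
-0.032 0.093 [ 19.69 -11.63  13.04] [ 1.3 -0.6 85.7]
0.005 0.093 [ 23.38 -11.91  13.01] [ 1.3 -0.6 85.7]
```

Emit:
carry_out(series=[[[19.6, -11.4, 2.3, 1.3, -0.6, 85.7, 0.4], [19.6, -11.4, 2.3, 1.3, -0.6, 85.7, 0.4], [19.6, -11.4, 2.3, 1.3, -0.6, 85.7, 0.4], [19.6, -11.4, 2.3, 1.3, -0.6, 85.7, 0.4], [19.6, -11.4, 2.3, 1.3, -0.6, 85.7, 0.4], [19.6, -11.4, 2.3, 1.3, -0.6, 85.7, 0.4], [19.6, -11.4, 2.3, 1.3, -0.6, 85.7, 0.4], [19.6, -11.4, 2.3, 1.3, -0.6, 85.7, 0.4], [19.6, -11.4, 2.3, 1.3, -0.6, 85.7, 0.4], [19.6, -11.4, 2.3, 1.3, -0.6, 85.7, 0.4], [19.6, -11.4, 2.3, 1.3, -0.6, 85.7, 0.4]]])

```text
clock: 18.9
ee_pos: [0.5206, 0.0533, 0.2083]
eef_rot: [-0.0, 0.999, 0.041, -0.0]
contact_force: [0.5, 0.2, -1.2]
gripper_width: 0.0579
```

```bash
python3 tonest.py .0039 .093;python3 chk.py .219
```

```text
[0.5206 0.0533 0.2083] 0.057909726678263884 [ 0.5  0.2 -1.2] [-0.03  0.04  0.04  1.58  0.    1.46] 18.9
-0.032 0.2 [ 0.03 -0.02  0.03] [-0.  0.  0.]
-0.032 0.093 [ 0.03 -0.02 10.73] [-0.  0.  0.]
0.005 0.093 [ 0.03 -3.72 10.73] [-0.  0.  0.]
tcp in nest mm [-3.610e+01  2.000e-01  2.004e+02] w 57.9 F [ 1.   0.3 -1.3] tilt deg [-0. -0.  0.] t 18.95
in nest [-31.8  -0.8   0. ] ang -0.4 [-0.0268 -0.02    0.0286  0.0286  0.0487  0.049   0.0687  0.0691]
in nest [ 6.8 -1.   0. ] ang -0.5 [0.0186 0.0672 0.0672]
```

Emit:
carry_out(series=[[[0, 0, 6, 0, 0, 0, 0.4], [0, 0, 10.7, 0, 0, 0, 0.4], [0, 0, 10.7, 0, 0, 0, 0.4], [0, -1, 10.7, 0, 0, 0, 0.4], [-0.1, -2, 10.7, 0, 0, 0, 0.4], [-0.1, -3, 10.7, 0, 0, 0, 0.4], [-0.1, -3.9, 10.7, 0, 0, 0, 0.4], [-0.1, -3.9, 10.7, 0, 0, 0, 0.4], [-0.1, -3.9, 10.7, 0, 0, 0, 0.4]]])

```text
clock: 20.08
ee_pos: [0.5178, 0.0907, 0.1029]
eef_rot: [0.002, 0.999, 0.041, 0.002]
contact_force: [0.7, -5.1, 0.8]
gripper_width: 0.0579
```

```bash
python3 chk.py .115
```

```text
tcp in nest mm [ 1.3 -0.  94.9] w 57.9 F [-5.7  0.8  1.8] tilt deg [ 0.2 -0.2 -0. ] t 20.125
in nest [ 6.3 -0.7  0. ] ang 0.6 [0.0285 0.0289 0.0488 0.0489 0.0689 0.0689]
```

Emit:
carry_out(series=[[[0, 0.2, 2, 0.2, -0.2, 0, 0.4], [0, 0.2, 4.5, 0.2, -0.2, 0, 0.4], [0, 0.2, 6.3, 0.2, -0.2, 0, 0.4], [0, 0.2, 7, 0.2, -0.2, 0, 0.4], [0, 0.2, 7, 0.2, -0.2, 0, 0.4]]])

```text
clock: 20.75
ee_pos: [0.5183, 0.087, 0.0331]
eef_rot: [0.002, 0.999, 0.04, -0.0]
contact_force: [-0.2, -5.2, 0.3]
gripper_width: 0.0576
```

```bash
python3 chk.py .044
```

```text
tcp in nest mm [-2.3 -0.2 25.1] w 57.9 F [-5.  -0.2 -0.1] tilt deg [ 0.2  0.  -0.1] t 20.8
```

Emit:
carry_out(series=[[[0, 0, 0.1, 0, 0, 0, 0.4], [0, 0, 0.1, 0, 0, 0, 1], [0, 0, 0.1, 0, 0, 0, 1], [0, 0, 0.1, 0, 0, 0, 1], [0, 0, 0.1, 0, 0, 0, 1], [0, 0, -5, 0, 0, 0, 1], [0, 0, -11, 0, 0, 0, 1], [0, 0, -17, 0, 0, 0, 1], [0, 0, -23, 0, 0, 0, 1], [0, 5, -24, 0, 0, 0, 1], [0, 7.5, -24, 0, 0, 0, 1], [0, 7.5, -24, 0, 0, 0, 1]]])

```text
clock: 22.3
ee_pos: [0.5247, 0.0117, 0.2736]
eef_rot: [0.002, 0.999, 0.039, -0.0]
contact_force: [0.3, 0.4, -0.2]
gripper_width: 0.0853
```

```bash
python3 chk.py .044; python3 -c "
from h import *
im=vision.capture('wrist');cv2.imwrite('pics/w7.png',cv2.convertScaleAbs(im,alpha=1.1,beta=5))
wp([.54,-.27,.30,NY-np.pi/2],[.477,-.3175,.14,np.radians(104.5)])"
```

```text
tcp in nest mm [-7.680e+01 -2.000e-01  2.653e+02] w 85.1 F [ 0.5  0.1 -0.2] tilt deg [ 0.2  0.1 -0.2] t 22.35
few wells [ 0.58905778 -0.2884706 ] 0 []
few wells [ 0.44699988 -0.29880448] 0 [[0.044, -0.011]]
in nest [-0.5 -0.5  0. ] ang -0.0 [-0.0575  0.028   0.0482  0.0682]
[0.54, -0.27, 0.3, 0.08200367320510349] [-0.7  28.38 -2.61] [ 0.2  0.1 -0.1]
[0.477, -0.3175, 0.14, np.float64(1.8238690683340744)] [-7.34 32.57 13.41] [ 0.2 -0.  80.1]
```

View pics/w7.png

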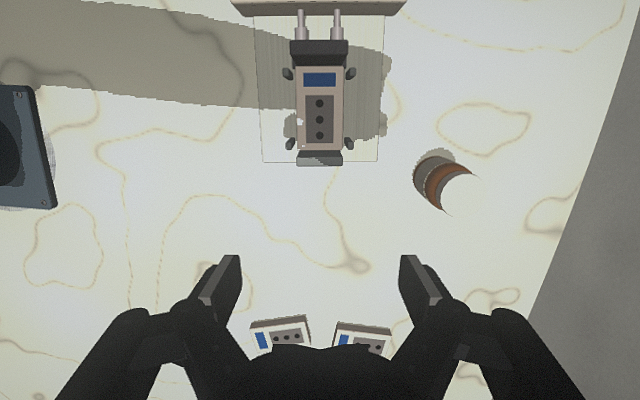

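The pile of two sits square in the nest at (320,108), clamped. Next, c4.

Emit:
carry_out(series=[[[-7.3, 32.6, 5, 0.2, 0, 80, 1], [-7.3, 32.6, 5, 0.2, 0, 80, 1], [-7.3, 32.6, 5, 0.2, 0, 80, 1], [-7.3, 32.6, 5, 0.2, 0, 80, 1], [-7.3, 32.6, 5, 0.2, 0, 80, 1], [-7.3, 32.6, 5, 0.2, 0, 80, 1], [-7.3, 32.6, 5, 0.2, 0, 80, 1], [-7.3, 32.6, 9, 0.2, 0, 80, 1], [-7.3, 32.6, 13.4, 0.2, 0, 80, 1], [-7.3, 32.6, 13.4, 0.2, 0, 80, 1], [-7.3, 32.6, 13.4, 0.2, 0, 80, 1]]])

```text
clock: 23.78
ee_pos: [0.4782, -0.3175, 0.1415]
eef_rot: [-0.0, 0.791, -0.611, 0.001]
contact_force: [0.5, -0.2, 0.2]
gripper_width: 0.0853
```

```bash
python3 near.py
```

```text
[ 0.4782 -0.3175  0.1415] 23.775 [-0.7   0.17  0.05  1.45  0.    2.18]
cass [ 0.4772 -0.3174] 14.6 [0.028  0.0474 0.0479 0.0679]
cass [ 0.6298 -0.3226] -5.3 [0.0281 0.0282 0.0478 0.048 ]
[np.float64(0.4771580274650998), np.float64(-0.3174378690323162), 0.06, np.float64(1.824756735233766)] [-0.15  0.17  8.27] [-0.2 -0.2  0.1]
[np.float64(0.4771580274650998), np.float64(-0.3174378690323162), 0.001, np.float64(1.824756735233766)] [-0.17  0.18 14.17] [-0.2 -0.2  0.1]
```

Emit:
carry_out(series=[[[-0.1, 0.1, 6, -0.2, -0.2, 0.1, 1], [-0.1, 0.1, 12, -0.2, -0.2, 0.1, 1], [-0.1, 0.1, 14, -0.2, -0.2, 0.1, 1], [-0.1, 0.1, 14, -0.2, -0.2, 0.1, 1], [-0.1, 0.1, 14, -0.2, -0.2, 0.1, 1], [-0.1, 0.1, 14, -0.2, -0.2, 0.1, 0.4], [-0.1, 0.1, 14, -0.2, -0.2, 0.1, 0.4], [-0.1, 0.1, 14, -0.2, -0.2, 0.1, 0.4], [-0.1, 0.1, 14, -0.2, -0.2, 0.1, 0.4], [-0.1, 0.1, 14, -0.2, -0.2, 0.1, 0.4]]])

```text
clock: 25.08
ee_pos: [0.48, -0.3193, 0.0056]
eef_rot: [0.0, 0.791, -0.612, 0.002]
contact_force: [-0.6, 0.2, 7.0]
gripper_width: 0.0579
```

Emit:
carry_out(series=[[[0, 0, -5, 0, 0, 0, 0.4], [0, 0, -11, 0, 0, 0, 0.4], [0, 0, -17, 0, 0, 0, 0.4], [0, 0, -22, 0, 0, 0, 0.4], [0, 0, -22, 0, 0, 0, 0.4]]])

```text
clock: 25.7
ee_pos: [0.4814, -0.3205, 0.2323]
eef_rot: [0.0, 0.791, -0.612, 0.008]
contact_force: [-0.0, -0.8, -0.6]
gripper_width: 0.0577
```

```bash
python3 tonest.py 0 .093
```

```text
[ 0.4814 -0.3205  0.2323] 0.057700084500311256 [-0.  -0.8 -0.6] [-0.7   0.17  0.23  1.62 -0.    2.18] 25.7
-0.032 0.2 [-35.63 -13.25   2.07] [  0.1  -1.  -80.2]
-0.032 0.093 [-35.78 -13.15  12.77] [  0.1  -1.  -80.2]
0.005 0.093 [-39.42 -13.78  12.72] [  0.1  -1.  -80.2]
```

Emit:
carry_out(series=[[[-35.6, -13.2, 2, 0.1, -1, -80.2, 0.4], [-35.6, -13.2, 2, 0.1, -1, -80.2, 0.4], [-35.6, -13.2, 2, 0.1, -1, -80.2, 0.4], [-35.6, -13.2, 2, 0.1, -1, -80.2, 0.4], [-35.6, -13.2, 2, 0.1, -1, -80.2, 0.4], [-35.6, -13.2, 2, 0.1, -1, -80.2, 0.4], [-35.6, -13.2, 2, 0.1, -1, -80.2, 0.4], [-35.6, -13.2, 2, 0.1, -1, -80.2, 0.4], [-35.6, -13.2, 2, 0.1, -1, -80.2, 0.4], [-35.6, -13.2, 2, 0.1, -1, -80.2, 0.4], [-35.6, -13.2, 2, 0.1, -1, -80.2, 0.4], [-35.6, -13.2, 2, 0.1, -1, -80.2, 0.4]]])

```text
clock: 27.2
ee_pos: [0.5201, 0.0567, 0.2086]
eef_rot: [0.0, 0.999, 0.041, 0.0]
contact_force: [-0.2, 0.1, -0.5]
gripper_width: 0.0578
```

```bash
python3 tonest.py 0 .092;python3 chk.py .220
```

```text
[0.5201 0.0567 0.2086] 0.05780868561251642 [-0.2  0.1 -0.5] [-0.02  0.04  0.04  1.58 -0.    1.47] 27.2
-0.032 0.2 [ 0.05 -0.07  0.06] [ 0. -0. -0.]
-0.032 0.092 [ 0.04 -0.07 10.86] [ 0. -0. -0.]
0.005 0.092 [ 0.04 -3.77 10.86] [ 0. -0. -0.]
tcp in nest mm [-32.6   0.4 200.7] w 57.9 F [-0.1  1.3 -0.9] tilt deg [ 0. -0. -0.] t 27.25
in nest [-36.4  -0.4   0. ] ang 0.0 [0.0271 0.0275 0.0476 0.048  0.068  0.0682]
in nest [ 8.5 -0.5  0. ] ang -0.2 [0.0205 0.0487 0.0489 0.0689 0.0693]
```

Emit:
carry_out(series=[[[0, 0, 6, 0, 0, 0, 0.4], [0, 0, 10.8, 0, 0, 0, 0.4], [0, 0, 10.8, 0, 0, 0, 0.4], [0, -1.2, 10.8, 0, 0, 0, 0.4], [0, -2.4, 10.8, 0, 0, 0, 0.4], [0, -3.4, 10.8, 0, 0, 0, 0.4], [0, -4.4, 10.8, 0, 0, 0, 0.4], [0, -4.4, 10.8, 0, 0, 0, 0.4], [0, -4.4, 10.8, 0, 0, 0, 0.4]]])

```text
clock: 28.38
ee_pos: [0.5181, 0.0992, 0.1025]
eef_rot: [0.002, 0.999, 0.04, 0.002]
contact_force: [0.7, -5.0, 2.1]
gripper_width: 0.0579
```

```bash
python3 chk.py .116
```

```text
tcp in nest mm [ 9.8 -1.  94.5] w 58.3 F [-6.3 -0.5  2.8] tilt deg [ 0.3 -0.2 -0.1] t 28.425
in nest [ 7.4 -1.9  0. ] ang 0.6 [0.0272 0.0273 0.0474 0.0477 0.0677 0.068 ]
```

Emit:
carry_out(series=[[[-0.1, 0.2, 2, 0.3, -0.2, 0, 0.4], [-0.1, 0.2, 4, 0.3, -0.2, 0, 0.4], [-0.1, 0.2, 5, 0.3, -0.2, 0, 0.4], [-0.1, 0.2, 5.3, 0.3, -0.2, 0, 0.4], [-0.1, 0.2, 5.3, 0.3, -0.2, 0, 0.4]]])

```text
clock: 29.05
ee_pos: [0.5179, 0.0952, 0.0502]
eef_rot: [0.002, 0.999, 0.04, 0.0]
contact_force: [-0.3, -4.4, 1.7]
gripper_width: 0.0584
```

```bash
python3 chk.py .062
```

```text
tcp in nest mm [ 5.9 -0.5 42.2] w 58.4 F [-6.2  1.1  0.6] tilt deg [ 0.2 -0.1 -0.1] t 29.1
in nest [ 1.4 -1.4  0. ] ang 0.1 [0.0279 0.0279 0.0485 0.0487]
```

Emit:
carry_out(series=[[[0, 0, 0.1, 0, 0, 0, 0.4], [0, 0, 0.1, 0, 0, 0, 1], [0, 0, 0.1, 0, 0, 0, 1], [0, 0, 0.1, 0, 0, 0, 1], [0, 0, 0.1, 0, 0, 0, 1], [0, 0, -5, 0, 0, 0, 1], [0, 0, -11, 0, 0, 0, 1], [0, 0, -17, 0, 0, 0, 1], [0, 4, -22, 0, 0, 0, 1], [0, 8.5, -22, 0, 0, 0, 1], [0, 8.5, -22, 0, 0, 0, 1]]])

```text
clock: 30.48
ee_pos: [0.5252, 0.0087, 0.2715]
eef_rot: [0.002, 0.999, 0.038, 0.002]
contact_force: [0.1, 0.6, -0.0]
gripper_width: 0.0853
```

```bash
python3 chk.py .062; python3 -c "
from h import *
for y in (85,-95): wp([.63,-.3224,.15,np.radians(y)])
print(readout.sense()['q'].round(2))"
```

```text
tcp in nest mm [-7.930e+01 -2.000e-01  2.626e+02] w 85.3 F [-0.7 -0.  -0.8] tilt deg [ 0.1 -0.1 -0.3] t 30.525
few wells [ 0.58541485 -0.2701089 ] 0 []
in nest [-0.7 -0.6  0. ] ang 0.6 [0.0281 0.0481 0.0686]
[0.63, -0.3224, 0.15, np.float64(1.4835298641951802)] [ 7.93 33.95 12.16] [  0.2   0.  -80.6]
[0.63, -0.3224, 0.15, np.float64(-1.6580627893946132)] [ 7.93 33.95 12.16] [  0.2   0.  -80.6]
[-0.11  0.06  0.19  1.7  -0.    1.39]
```

Emit:
carry_out(series=[[[7.9, 34, 5, 0.2, 0, -80.6, 1], [7.9, 34, 5, 0.2, 0, -80.6, 1], [7.9, 34, 5, 0.2, 0, -80.6, 1], [7.9, 34, 5, 0.2, 0, -80.6, 1], [7.9, 34, 5, 0.2, 0, -80.6, 1], [7.9, 34, 5, 0.2, 0, -80.6, 1], [7.9, 34, 5, 0.2, 0, -80.6, 1], [7.9, 34, 9, 0.2, 0, -80.6, 1], [7.9, 34, 12.2, 0.2, 0, -80.6, 1], [7.9, 34, 12.2, 0.2, 0, -80.6, 1], [7.9, 34, 12.2, 0.2, 0, -80.6, 1]]])

```text
clock: 31.9
ee_pos: [0.6303, -0.3221, 0.1504]
eef_rot: [0.0, 0.737, 0.676, -0.0]
contact_force: [-0.3, 0.3, 0.2]
gripper_width: 0.0853
```

```bash
python3 near.py
```

```text
[ 0.6303 -0.3221  0.1504] 31.9 [-0.57  0.54  0.54  1.57 -0.   -0.48]
cass [ 0.6299 -0.3224] -5.0 [0.0281 0.0478 0.048  0.0683]
[np.float64(0.6299128271175558), np.float64(-0.32241885636797024), 0.06, np.float64(1.4835597619005088)] [ 0.03 -0.11  9.16] [0.1 0.1 0.1]
[np.float64(0.6299128271175558), np.float64(-0.32241885636797024), 0.001, np.float64(1.4835597619005088)] [ 0.04 -0.13 15.06] [0.1 0.1 0.1]
```

Emit:
carry_out(series=[[[0, -0.1, 6, 0.1, 0.1, 0.1, 1], [0, -0.1, 12, 0.1, 0.1, 0.1, 1], [0, -0.1, 14.9, 0.1, 0.1, 0.1, 1], [0, -0.1, 14.9, 0.1, 0.1, 0.1, 1], [0, -0.1, 14.9, 0.1, 0.1, 0.1, 1], [0, -0.1, 14.9, 0.1, 0.1, 0.1, 0.4], [0, -0.1, 14.9, 0.1, 0.1, 0.1, 0.4], [0, -0.1, 14.9, 0.1, 0.1, 0.1, 0.4], [0, -0.1, 14.9, 0.1, 0.1, 0.1, 0.4], [0, -0.1, 14.9, 0.1, 0.1, 0.1, 0.4]]])

```text
clock: 33.2
ee_pos: [0.6323, -0.3242, 0.0066]
eef_rot: [0.003, 0.737, 0.675, 0.001]
contact_force: [0.1, -0.4, 6.3]
gripper_width: 0.058
```

Emit:
carry_out(series=[[[0, 0, -5, 0, 0, 0, 0.4], [0, 0, -11, 0, 0, 0, 0.4], [0, 0, -17, 0, 0, 0, 0.4], [0, 0, -22, 0, 0, 0, 0.4], [0, 0, -22, 0, 0, 0, 0.4]]])

```text
clock: 33.83
ee_pos: [0.6334, -0.3251, 0.2348]
eef_rot: [0.009, 0.737, 0.675, 0.003]
contact_force: [0.1, -1.3, -1.3]
gripper_width: 0.0577
```

```bash
python3 tonest.py 0 .093
```

```text
[ 0.6334 -0.3251  0.2348] 0.05771694203344264 [ 0.1 -1.3 -1.3] [-0.57  0.57  0.75  1.73  0.   -0.48] 33.825
-0.032 0.2 [ 37.13 -14.64   2.1 ] [ 1.2 -0.3 80.3]
-0.032 0.093 [ 37.22 -14.83  12.8 ] [ 1.2 -0.3 80.3]
0.005 0.093 [ 40.86 -15.46  12.76] [ 1.2 -0.3 80.3]
```

Emit:
carry_out(series=[[[37.1, -14.6, 2.1, 1.2, -0.3, 80.3, 0.4], [37.1, -14.6, 2.1, 1.2, -0.3, 80.3, 0.4], [37.1, -14.6, 2.1, 1.2, -0.3, 80.3, 0.4], [37.1, -14.6, 2.1, 1.2, -0.3, 80.3, 0.4], [37.1, -14.6, 2.1, 1.2, -0.3, 80.3, 0.4], [37.1, -14.6, 2.1, 1.2, -0.3, 80.3, 0.4], [37.1, -14.6, 2.1, 1.2, -0.3, 80.3, 0.4], [37.1, -14.6, 2.1, 1.2, -0.3, 80.3, 0.4], [37.1, -14.6, 2.1, 1.2, -0.3, 80.3, 0.4], [37.1, -14.6, 2.1, 1.2, -0.3, 80.3, 0.4], [37.1, -14.6, 2.1, 1.2, -0.3, 80.3, 0.4], [37.1, -14.6, 2.1, 1.2, -0.3, 80.3, 0.4]]])

```text
clock: 35.33
ee_pos: [0.521, 0.0567, 0.2079]
eef_rot: [-0.0, 0.999, 0.04, -0.0]
contact_force: [-0.0, -0.3, -0.4]
gripper_width: 0.0581
```

```bash
python3 tonest.py 0 .093;python3 chk.py .220
```

```text
[0.521  0.0567 0.2079] 0.05810283227190084 [-0.  -0.3 -0.4] [-0.02  0.04  0.05  1.58  0.    1.47] 35.325
-0.032 0.2 [-0.04 -0.07 -0.01] [-0.   0.  -0.1]
-0.032 0.093 [-0.04 -0.07 10.69] [-0.   0.  -0.1]
0.005 0.093 [-0.05 -3.77 10.69] [-0.   0.  -0.1]
tcp in nest mm [-32.7  -0.4 200. ] w 58.0 F [ 0.3  0.4 -2. ] tilt deg [-0.   0.  -0.1] t 35.375
in nest [-29.   -1.3   0. ] ang 0.0 [-0.0353 -0.0261  0.0284  0.0284  0.0481  0.0486  0.0684  0.0684]
```

Emit:
carry_out(series=[[[-0.1, 0, 6, 0, 0, 0, 0.4], [-0.1, 0, 10.7, 0, 0, 0, 0.4], [-0.1, 0, 10.7, 0, 0, 0, 0.4], [-0.1, -1, 10.7, 0, 0, 0, 0.4], [-0.1, -2, 10.7, 0, 0, 0, 0.4], [-0.1, -3, 10.7, 0, 0, 0, 0.4], [-0.1, -3.7, 10.7, 0, 0, 0, 0.4], [-0.1, -3.7, 10.7, 0, 0, 0, 0.4], [-0.1, -3.7, 10.7, 0, 0, 0, 0.4]]])

```text
clock: 36.5
ee_pos: [0.5186, 0.0922, 0.1028]
eef_rot: [0.002, 0.999, 0.04, 0.002]
contact_force: [0.8, -6.1, 2.1]
gripper_width: 0.058
```

```bash
python3 chk.py .116
```

```text
tcp in nest mm [ 2.8 -0.9 94.8] w 57.6 F [-6.  -0.3  2.1] tilt deg [ 0.2 -0.2 -0.1] t 36.55
in nest [ 6.9 -1.7  0. ] ang 0.4 [0.0281 0.0283 0.0479 0.0482 0.0681 0.0684]
```

Emit:
carry_out(series=[[[-0.1, 0.2, 1.5, 0.2, -0.2, 0, 0.4], [-0.1, 0.2, 2.7, 0.2, -0.2, 0, 0.4], [-0.1, 0.2, 3.4, 0.2, -0.2, 0, 0.4], [-0.1, 0.2, 3.4, 0.2, -0.2, 0, 0.4]]])

```text
clock: 37.05
ee_pos: [0.5189, 0.0885, 0.0693]
eef_rot: [0.002, 0.999, 0.039, 0.001]
contact_force: [0.3, -5.7, 0.2]
gripper_width: 0.0576
```

```bash
python3 chk.py .080
```

```text
tcp in nest mm [-0.9 -0.9 61.4] w 58.1 F [-5.1 -0.3  0.4] tilt deg [ 0.2 -0.1 -0.2] t 37.1
in nest [ 0.1 -1.7  0. ] ang 0.3 [0.0264 0.0267 0.047  0.047  0.0677 0.0677]
```

Release, rise and head for the cover, taking a view from over the nest on the way.

Emit:
carry_out(series=[[[0, 0, 0.1, 0, 0, 0, 0.4], [0, 0, 0.1, 0, 0, 0, 1], [0, 0, 0.1, 0, 0, 0, 1], [0, 0, 0.1, 0, 0, 0, 1], [0, 0, 0.1, 0, 0, 0, 1], [0, 0, -5, 0, 0, 0, 1], [0, 0, -11, 0, 0, 0, 1], [0, 0, -17, 0, 0, 0, 1], [0, 4, -20, 0, 0, 0, 1], [0, 8.5, -20, 0, 0, 0, 1], [0, 8.5, -20, 0, 0, 0, 1]]])

```text
clock: 38.48
ee_pos: [0.5257, 0.0023, 0.2704]
eef_rot: [0.002, 0.999, 0.037, 0.002]
contact_force: [-0.8, 0.6, 0.4]
gripper_width: 0.0855
```

```bash
python3 chk.py .080; python3 -c "
from h import *
wp([.47,.36,.33,NY-np.pi/2])
print(readout.sense()['q'].round(2))"
```

```text
tcp in nest mm [-85.9  -0.3 261.9] w 85.3 F [0.1 0.3 0. ] tilt deg [ 0.2 -0.1 -0.3] t 38.525
in nest [-0.2 -1.2  0. ] ang -0.1 [0.0282 0.0482 0.0683]
[0.47, 0.36, 0.33, 0.08200367320510349] [ -2.79 -35.92  -6.15] [ 0.2 -0.1 -0.3]
[-0.12  0.06  0.19  1.7  -0.    1.38]
```

Emit:
carry_out(series=[[[-2.8, 0, -6.1, 0.2, -0.1, -0.3, 1], [-2.8, -6, -6.1, 0.2, -0.1, -0.3, 1], [-2.8, -36, -6.1, 0.2, -0.1, -0.3, 1], [-2.8, -36, -6.1, 0.2, -0.1, -0.3, 1], [-2.8, -36, -6.1, 0.2, -0.1, -0.3, 1], [-2.8, -36, -6.1, 0.2, -0.1, -0.3, 1], [-2.8, -36, -6.1, 0.2, -0.1, -0.3, 1], [-2.8, -36, -6.1, 0.2, -0.1, -0.3, 1], [-2.8, -36, -6.1, 0.2, -0.1, -0.3, 1]]])

```text
clock: 39.65
ee_pos: [0.469, 0.3613, 0.3289]
eef_rot: [0.001, 0.999, 0.042, -0.001]
contact_force: [-0.3, -0.8, -0.1]
gripper_width: 0.0855
```

```bash
cat > cov.py <<'E'
from h import *
c=cal("wrist");im=vision.capture("wrist");cv2.imwrite("pics/cov.png",im);print(tcp()[0].round(4))
for q in vision.regions_of("wrist","cover_c")[:3]:
    m=q["mask"].astype(np.uint8);k=max(cv2.findContours(m,0,1)[0],key=cv2.contourArea);b=cv2.boxPoints(cv2.minAreaRect(k))
    print(round(q["p"],2),q["xy"],m.sum(),p2w(c,q["xy"],.012)[0].round(4),p2w(c,b,.012)[:,:2].round(4).tolist())
cv2.imwrite("pics/covb.png",cv2.convertScaleAbs(im,alpha=1.2,beta=10))
E
python3 cov.py
```

```text
[0.4694 0.3606 0.3294]
0.73 [309.8, 121.1] 2529 [0.449  0.4168 0.012 ] [[0.4066, 0.3714], [0.4251, 0.4733], [0.4846, 0.4656], [0.4703, 0.3622]]
```

View pics/covb.png

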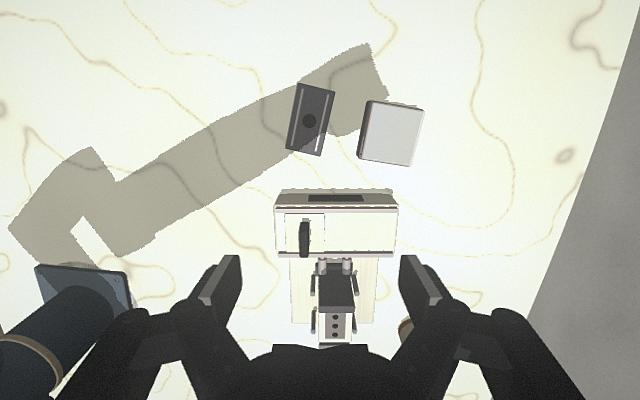

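The cover is at (310,120) and the tip box at (390,133). The fin is still over the window at (304,238). Now closer to the cover.

```bash
python3 -c "
from h import *
wp([.447,.418,.16,np.radians(-9)])"
```

```text
[0.447, 0.418, 0.16, np.float64(-0.15707963267948966)] [-1.8  -5.96 16.97] [ 0.  -0.  13.6]
```

Emit:
carry_out(series=[[[-1.8, -6, 6, 0, 0, 13.6, 0.85], [-1.8, -6, 12, 0, 0, 13.6, 0.85], [-1.8, -6, 17, 0, 0, 13.6, 0.85], [-1.8, -6, 17, 0, 0, 13.6, 0.85], [-1.8, -6, 17, 0, 0, 13.6, 0.85]]])

```text
clock: 40.38
ee_pos: [0.4485, 0.4183, 0.1626]
eef_rot: [-0.001, 0.997, -0.079, 0.002]
contact_force: [1.4, 0.3, 0.5]
gripper_width: 0.0726
```

```bash
python3 cov.py; python3 -c "
from h import *
im=cv2.imread('pics/covb.png');c=cal('wrist')
# predicted outline for guess
a=np.radians(81);R2=np.array([[np.cos(a),-np.sin(a)],[np.sin(a),np.cos(a)]])
q=np.array([[.052,.03],[.052,-.03],[-.052,-.03],[-.052,.03]])@R2.T+[.447,.418]
P=w2p(c,np.c_[q,[.014]*4]);cv2.polylines(im,[np.round(P*8).astype(np.int32)],True,(0,0,255),1,cv2.LINE_AA,3);print(P.round(1))
cv2.imwrite('pics/covc.png',im)"
```

```text
[0.45   0.4195 0.1652]
0.68 [321.1, 182.7] 5127 [0.4518 0.4205 0.012 ] [[0.4254, 0.475], [0.4841, 0.4672], [0.4735, 0.3624], [0.4079, 0.371]]
[[285.8 139.9]
 [343.2 139.8]
 [340.9 230.6]
 [289.3 230.8]]
```

View pics/covc.png

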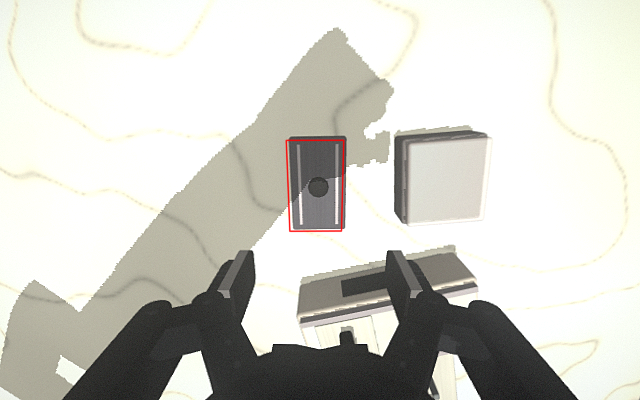

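```bash
python3 -c "
from h import *
print(tcp()[0]);wp([.4485,.419,.06,np.radians(-9)],[.4485,.419,.0,np.radians(-9)])"
```

```text
[0.45059232 0.42014013 0.16628897]
[0.4485, 0.419, 0.06, np.float64(-0.15707963267948966)] [-0.27  0.23 10.63] [-0.4 -0.5 -0. ]
[0.4485, 0.419, 0.0, np.float64(-0.15707963267948966)] [-0.32  0.27 16.63] [-0.4 -0.5 -0. ]
```

Emit:
carry_out(series=[[[-0.3, 0.2, 6, -0.4, -0.5, 0, 0.85], [-0.3, 0.2, 12, -0.4, -0.5, 0, 0.85], [-0.3, 0.2, 16.6, -0.4, -0.5, 0, 0.85], [-0.3, 0.2, 16.6, -0.4, -0.5, 0, 0.85], [-0.3, 0.2, 16.6, -0.4, -0.5, 0, 0.85], [-0.3, 0.2, 16.6, -0.4, -0.5, 0, 0.4], [-0.3, 0.2, 16.6, -0.4, -0.5, 0, 0.4], [-0.3, 0.2, 16.6, -0.4, -0.5, 0, 0.4], [-0.3, 0.2, 16.6, -0.4, -0.5, 0, 0.4], [-0.3, 0.2, 16.6, -0.4, -0.5, 0, 0.4]]])

```text
clock: 41.72
ee_pos: [0.4522, 0.4225, 0.0063]
eef_rot: [-0.004, 0.997, -0.079, 0.003]
contact_force: [-0.0, -0.3, 6.2]
gripper_width: 0.0572
```

```bash
python3 -c "
from h import *
s=readout.sense();print(s['ee_pos'],s['gripper_width'],s['contact_force'],tcp()[1].as_rotvec())"
```

```text
[0.45216655 0.42249033 0.00627513] 0.05719968210703007 [-0.03167626 -0.30702794  6.17911866] [-3.12415849  0.24703158 -0.0100689 ]
```

Emit:
carry_out(series=[[[0, 0, -5, 0, 0, 0, 0.4], [0, 0, -11, 0, 0, 0, 0.4], [0, 0, -17, 0, 0, 0, 0.4], [0, 0, -24, 0, 0, 0, 0.4], [0, 0, -25, 0, 0, 0, 0.4], [0, 0, -25, 0, 0, 0, 0.4]]])

```text
clock: 42.48
ee_pos: [0.4519, 0.4218, 0.2615]
eef_rot: [-0.007, 0.997, -0.079, 0.007]
contact_force: [-0.6, 0.4, -2.9]
gripper_width: 0.0571
```

```bash
python3 tonest.py .0035 .093
```

```text
[0.4519 0.4218 0.2615] 0.057147223091371914 [-0.6  0.4 -2.9] [0.64 0.29 0.43 1.69 0.   2.37] 42.475
-0.032 0.2 [12.52 35.32  4.98] [ -0.8  -0.8 -13.7]
-0.032 0.093 [12.39 35.48 15.68] [ -0.8  -0.8 -13.7]
0.005 0.093 [11.51 31.89 15.72] [ -0.8  -0.8 -13.7]
```

Emit:
carry_out(series=[[[12.5, 35.3, 1, -0.8, -0.8, -13.7, 0.4], [12.5, 35.3, 1, -0.8, -0.8, -13.7, 0.4], [12.5, 35.3, 1, -0.8, -0.8, -13.7, 0.4], [12.5, 35.3, 1, -0.8, -0.8, -13.7, 0.4], [12.5, 35.3, 1, -0.8, -0.8, -13.7, 0.4], [12.5, 35.3, 1, -0.8, -0.8, -13.7, 0.4], [12.5, 35.3, 1, -0.8, -0.8, -13.7, 0.4], [12.5, 35.3, 5, -0.8, -0.8, -13.7, 0.4], [12.5, 35.3, 5, -0.8, -0.8, -13.7, 0.4], [12.5, 35.3, 5, -0.8, -0.8, -13.7, 0.4]]])

```text
clock: 43.72
ee_pos: [0.5204, 0.055, 0.2083]
eef_rot: [0.0, 0.999, 0.041, -0.0]
contact_force: [-0.2, -0.4, -1.4]
gripper_width: 0.057
```

```bash
python3 tonest.py 0 .093; python3 - <<'E'
from h import *
c=cal("wrist");im=vision.capture("wrist");innest();zt=tcp()[0][2]-.006+.014
im=cv2.convertScaleAbs(im,alpha=1.3,beta=15)
e=R.from_euler("z",-NY).apply(tcp()[0]-N)
for ox,col in((-.003,(0,0,255)),):
    q=[nest(e[0]+ox+x,e[1]+y,zt-.008) for x,y in((.052,.03),(.052,-.03),(-.052,-.03),(-.052,.03))]
    P=w2p(c,q);print(P.round(1));cv2.polylines(im,[np.round(P*8).astype(np.int32)],True,col,1,cv2.LINE_AA,3)
cv2.imwrite("pics/w9.png",im)
E
```

```text
[0.5204 0.055  0.2083] 0.056952758151906764 [-0.2 -0.4 -1.4] [-0.02  0.04  0.04  1.58 -0.    1.47] 43.725
-0.032 0.2 [ 0.03 -0.23  0.02] [0. 0. 0.]
-0.032 0.093 [ 0.03 -0.24 10.72] [0. 0. 0.]
0.005 0.093 [ 0.03 -3.94 10.72] [0. 0. 0.]
tcp in nest mm [-34.5  -0.5 201.3] w 57.3 F [ 0.1 -0.2 -2.5] tilt deg [ 0.1 -0.1  0. ] t 43.775
[[258.7 178.6]
 [380.  178.7]
 [367.4 340.5]
 [271.2 340.4]]
```

View pics/w9.png

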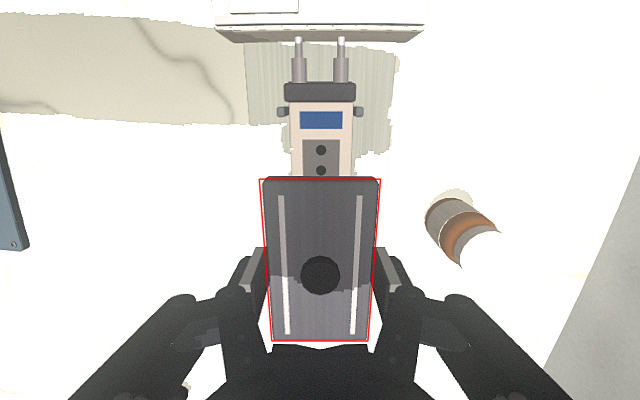

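The plate is held square, maybe a few mm lower than assumed. I'll use a higher push height, then lower until I feel contact.

Emit:
carry_out(series=[[[0, 0, 6, 0, 0, 0, 0.4], [0, 0, 10, 0, 0, 0, 0.4], [0, 0, 10, 0, 0, 0, 0.4], [0, -1.2, 10, 0, 0, 0, 0.4], [0, -2.4, 10, 0, 0, 0, 0.4], [0, -3.6, 10, 0, 0, 0, 0.4], [0, -4.6, 10, 0, 0, 0, 0.4], [0, -4.6, 10, 0, 0, 0, 0.4], [0, -4.6, 10, 0, 0, 0, 0.4]]])

```text
clock: 44.9
ee_pos: [0.519, 0.0994, 0.1106]
eef_rot: [0.002, 0.999, 0.041, 0.003]
contact_force: [2.0, -5.2, 0.9]
gripper_width: 0.0572
```

```bash
python3 - <<'E'
from h import *
innest();im=vision.capture("wrist");cv2.imwrite("pics/w10.png",cv2.convertScaleAbs(im,alpha=1.4,beta=20))
E
```

```text
tcp in nest mm [ 10.   -1.9 102.6] w 57.2 F [-5.3 -1.6  0.9] tilt deg [ 0.3 -0.3  0. ] t 44.9
```

View pics/w10.png

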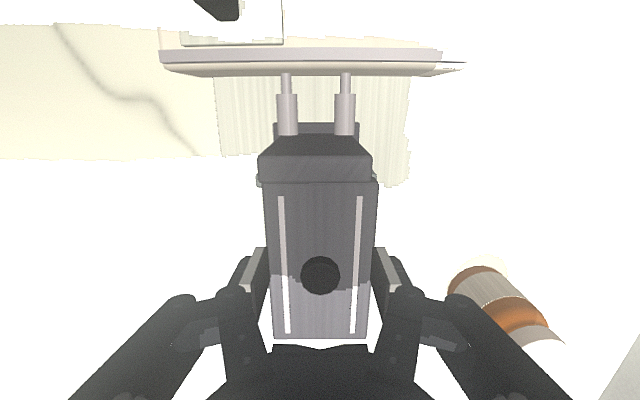

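Emit:
carry_out(series=[[[-0.15, -0.3, 0, 0.3, -0.3, 0, 0.4], [-0.15, -0.3, 0, 0.3, -0.3, 0, 0.4], [-0.15, -0.3, 0.6, 0.3, -0.3, 0, 0.4], [-0.15, -0.3, 1.2, 0.3, -0.3, 0, 0.4], [-0.15, -0.3, 1.2, 0.3, -0.3, 0, 0.4]]])

```text
clock: 45.58
ee_pos: [0.5181, 0.1003, 0.0991]
eef_rot: [0.002, 0.999, 0.041, 0.001]
contact_force: [1.0, -6.1, -0.7]
gripper_width: 0.0572
```

```bash
python3 -c "
from h import *
innest()"
```

```text
tcp in nest mm [10.9 -1.1 91.1] w 57.2 F [-6.1 -0.5 -0.7] tilt deg [ 0.2 -0.1 -0.1] t 45.575
```

Emit:
carry_out(series=[[[-0.1, 0, 0.3, 0.2, -0.1, 0, 0.4], [-0.1, 0, 0.6, 0.2, -0.1, 0, 0.4], [-0.1, 0, 0.6, 0.2, -0.1, 0, 0.4]]])

```text
clock: 45.95
ee_pos: [0.5179, 0.0984, 0.0939]
eef_rot: [0.002, 0.999, 0.04, 0.001]
contact_force: [1.3, -5.1, 0.8]
gripper_width: 0.0572
```

Emit:
carry_out(series=[[[0, 0, 0.2, 0, 0, 0, 0.4], [0, 0, 0.4, 0, 0, 0, 0.4], [0, 0, 0.4, 0, 0, 0, 0.4]]])

```text
clock: 46.32
ee_pos: [0.5185, 0.0967, 0.0908]
eef_rot: [0.004, 0.999, 0.04, 0.001]
contact_force: [-0.5, -5.2, 1.5]
gripper_width: 0.0568
```

```bash
python3 -c "
from h import *
innest()"
```

```text
tcp in nest mm [ 7.4 -1.2 82.8] w 56.8 F [-5.1  0.9  1.5] tilt deg [ 0.5 -0.1 -0.1] t 46.325
```

Emit:
carry_out(series=[[[-0.1, -0.1, 0.2, 0.5, -0.1, 0, 0.4], [-0.1, -0.1, 0.5, 0.5, -0.1, 0, 0.4], [-0.1, -0.1, 0.5, 0.5, -0.1, 0, 0.4]]])

```text
clock: 46.7
ee_pos: [0.5183, 0.0961, 0.0866]
eef_rot: [0.002, 0.999, 0.039, 0.001]
contact_force: [0.6, -5.8, 0.5]
gripper_width: 0.0566
```

```bash
python3 - <<'E'
from h import *
innest();im=vision.capture("wrist");cv2.imwrite("pics/w11.png",cv2.convertScaleAbs(im,alpha=1.4,beta=20)[100:360,180:460])
E
```

```text
tcp in nest mm [ 6.7 -1.  78.6] w 56.6 F [-5.8 -0.1  0.5] tilt deg [ 0.2 -0.1 -0.2] t 46.7
```

Emit:
carry_out(series=[[[0, -0.1, 0.2, 0.2, -0.1, 0, 0.4], [0, -0.1, 0.3, 0.2, -0.1, 0, 0.4], [0, -0.1, 0.3, 0.2, -0.1, 0, 0.4]]])

```text
clock: 47.12
ee_pos: [0.5185, 0.0961, 0.0863]
eef_rot: [0.001, 0.999, 0.039, 0.001]
contact_force: [-3.8, -5.2, 9.2]
gripper_width: 0.0574
```

```bash
python3 -c "
from h import *
innest()"
```

```text
tcp in nest mm [ 6.7 -1.2 78.3] w 57.4 F [-4.9  4.2  9.2] tilt deg [ 0.2 -0.1 -0.2] t 47.125
```

Contact is at the pile top: Fz is 9 N with the TCP at 78.3 mm, which matches the expected 78. Release.

Emit:
carry_out(series=[[[0, 0, -0.1, 0, 0, 0, 1], [0, 0, -0.1, 0, 0, 0, 1], [0, 0, -0.1, 0, 0, 0, 1], [0, 0, -0.1, 0, 0, 0, 1], [0, 0, -5, 0, 0, 0, 1], [0, 0, -11, 0, 0, 0, 1], [0, 0, -17, 0, 0, 0, 1], [0, 4, -18, 0, 0, 0, 1], [0, 8.5, -18, 0, 0, 0, 1], [0, 8.5, -18, 0, 0, 0, 1]]])

```text
clock: 48.38
ee_pos: [0.5252, 0.0095, 0.2665]
eef_rot: [0.002, 0.999, 0.037, 0.001]
contact_force: [0.1, 1.1, -1.0]
gripper_width: 0.0856
```

```bash
python3 - <<'E'
from h import *
innest();c=cal("wrist");im=vision.capture("wrist");cv2.imwrite("pics/w12.png",im)
P=w2p(c,[nest(x,y,.086) for x,y in((.052,.03),(.052,-.03),(-.052,-.03),(-.052,.03))])
im=cv2.convertScaleAbs(im,alpha=1.3,beta=15)[0:220,200:440];im=cv2.resize(im,None,fx=2.5,fy=2.5,interpolation=cv2.INTER_CUBIC)
P=(P-[200,0]+.5)*2.5-.5;print(P.round(1))
cv2.polylines(im,[np.round(P*8).astype(np.int32)],True,(0,0,255),1,cv2.LINE_AA,3)
cv2.imwrite("pics/w12b.png",im)
E
```

```text
tcp in nest mm [-80.1  -0.8 258.5] w 85.6 F [ 1.  -0.2 -1. ] tilt deg [ 0.2 -0.1 -0.4] t 48.375
[[219.4 136.2]
 [366.1 135. ]
 [361.4 387.3]
 [229.  388.4]]
```

View pics/w12b.png

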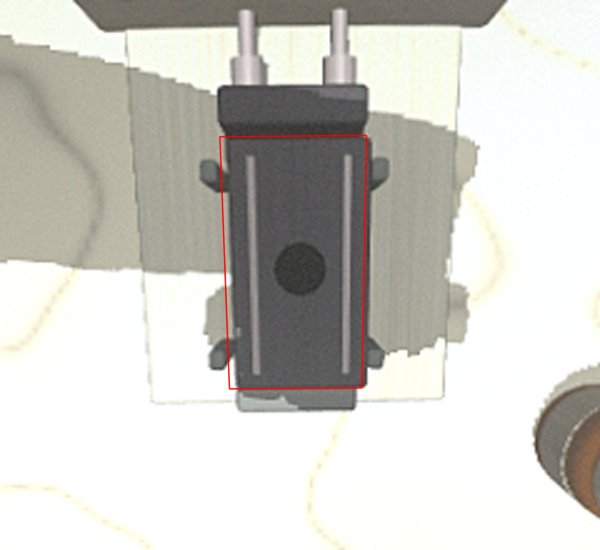

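The cover lies square between stop and carriage, about 2 mm off in y. Now back to the shutter.

```bash
python3 -c "
from h import *
y=NY-np.pi/2
wp([*nest(.165,.051,.22),y],[*nest(.165,.051,.069),y])"
```

```text
[np.float64(0.45355593477102263), np.float64(0.24956802946879053), np.float64(0.22799999999999998), 0.08200367320510349] [ -5.31 -24.34   3.77] [ 0.1 -0.1 -0.3]
[np.float64(0.45355593477102263), np.float64(0.24956802946879053), np.float64(0.07699999999999999), 0.08200367320510349] [ -5.32 -24.38  18.87] [ 0.1 -0.1 -0.3]
```

Emit:
carry_out(series=[[[-5.3, -24.3, 0, 0.1, -0.1, -0.3, 0.65], [-5.3, -24.3, 0, 0.1, -0.1, -0.3, 0.65], [-5.3, -24.3, 0, 0.1, -0.1, -0.3, 0.65], [-5.3, -24.3, 0, 0.1, -0.1, -0.3, 0.65], [-5.3, -24.3, 3.8, 0.1, -0.1, -0.3, 0.65], [-5.3, -24.3, 9, 0.1, -0.1, -0.3, 0.65], [-5.3, -24.3, 9, 0.1, -0.1, -0.3, 0.65], [-5.3, -24.3, 9, 0.1, -0.1, -0.3, 0.65]]])

```text
clock: 49.42
ee_pos: [0.4543, 0.2498, 0.1775]
eef_rot: [-0.0, 0.999, 0.041, 0.001]
contact_force: [0.6, 0.2, 0.3]
gripper_width: 0.0554
```

```bash
python3 - <<'E'
from h import *
innest();c=cal("wrist");im=vision.capture("wrist");cv2.imwrite("pics/w13.png",cv2.convertScaleAbs(im,alpha=1.3,beta=15))
y=NY-np.pi/2;wp([*nest(.165,.051,.069),y])
print(w2p(c,[nest(.165,.051,.097),nest(.165,.044,.097),nest(.165,.058,.097)]).round(1))
E
```

```text
tcp in nest mm [165.2  50.3 169.5] w 55.4 F [ 0.2 -0.7  0.3] tilt deg [-0.  -0.1  0. ] t 49.425
[np.float64(0.45355593477102263), np.float64(0.24956802946879053), np.float64(0.07699999999999999), 0.08200367320510349] [-0.25  0.04 10.21] [-0.1 -0.3 -0. ]
[[317.6 210.9]
 [326.1 210.8]
 [309.1 210.9]]
```

View pics/w13.png

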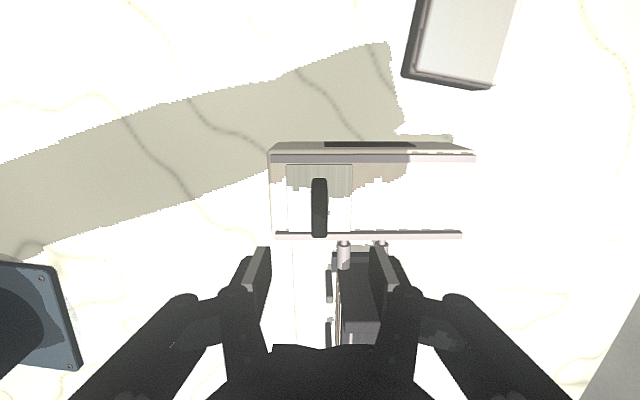

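The fin is at (319,208), on its end stop and centred between the pads. Descend, grip and slide back 50 mm.

Emit:
carry_out(series=[[[-0.1, 0, 5, 0, -0.2, 0, 0.65], [-0.1, 0, 10, 0, -0.2, 0, 0.65], [-0.1, 0, 10, 0, -0.2, 0, 0.65], [-0.1, 0, 10, 0, -0.2, 0, 0.65], [-0.1, 0, 10, 0, -0.2, 0, 0], [-0.1, 0, 10, 0, -0.2, 0, 0], [-0.1, 0, 10, 0, -0.2, 0, 0], [-0.1, 0, 10, 0, -0.2, 0, 0]]])

```text
clock: 50.48
ee_pos: [0.4536, 0.2506, 0.0815]
eef_rot: [-0.001, 0.999, 0.041, -0.0]
contact_force: [-7.4, -0.3, 8.9]
gripper_width: 0.013
```

Emit:
carry_out(series=[[[1.5, 0, 0, 0, 0, 0, 0], [3, 0, 0, 0, 0, 0, 0], [4.5, 0, 0, 0, 0, 0, 0], [5, 0, 0, 0, 0, 0, 0], [5, 0, 0, 0, 0, 0, 0], [5, 0, 0, 0, 0, 0, 0]]])

```text
clock: 51.22
ee_pos: [0.5034, 0.2548, 0.0816]
eef_rot: [-0.001, 0.999, 0.041, -0.0]
contact_force: [0.4, 0.3, -1.0]
gripper_width: 0.0129
```

```bash
python3 -c "
from h import *
innest()"
```

```text
tcp in nest mm [166.2   0.9  73.6] w 12.9 F [ 0.3 -0.4 -1. ] tilt deg [-0.2  0.   0. ] t 51.225
```

Fin moved to nest y = 0.9 mm, the middle stop, with near-zero force. Release, retreat and check.

Emit:
carry_out(series=[[[0, 0, 0, 0, 0, 0, 0.65], [0, 0, 0, 0, 0, 0, 0.65], [0, 0, 0, 0, 0, 0, 0.65], [0, 0, -6, 0, 0, 0, 0.65], [0, 0, -12, 0, 0, 0, 0.65], [0, 0, -18, 0, 0, 0, 0.65], [0, 5, -24, 0, 0, 0, 0.65], [0, 11, -25, 0, 0, 0, 0.65], [0, 13, -25, 0, 0, 0, 0.65], [0, 13, -25, 0, 0, 0, 0.65]]])

```text
clock: 52.48
ee_pos: [0.5149, 0.1226, 0.3323]
eef_rot: [-0.001, 0.999, 0.039, 0.001]
contact_force: [-1.1, -0.2, -0.4]
gripper_width: 0.0555
```

```bash
python3 - <<'E'
from h import *
innest();c=cal("wrist");im=vision.capture("wrist")
im=cv2.convertScaleAbs(im,alpha=1.3,beta=15)
for Q in ([nest(x,y,.086) for x,y in((.052,.03),(.052,-.03),(-.052,-.03),(-.052,.03))],[nest(.165+x,.001+y,.097) for x,y in((.0225,.007),(.0225,-.007),(-.0225,-.007),(-.0225,.007))]):
    cv2.polylines(im,[np.round(w2p(c,Q)*8).astype(np.int32)],True,(0,0,255),1,cv2.LINE_AA,3)
im=cv2.resize(im[20:300,200:440],None,fx=2.1,fy=2.1,interpolation=cv2.INTER_CUBIC)
cv2.imwrite("pics/w14.png",im)
E
```

```text
tcp in nest mm [3.350e+01 3.000e-01 3.243e+02] w 55.5 F [-0.1  1.1 -0.4] tilt deg [-0.1 -0.1 -0.2] t 52.475
```

```bash
python3 - <<'E'
from h import *
c=cal("wrist");im=vision.capture("wrist");g=cv2.cvtColor(im,cv2.COLOR_BGR2GRAY)
def inn(uv,z): return (R.from_euler("z",-NY).apply(p2w(c,uv,z)-N)*1000).round(1)
u0,v0=w2p(c,[nest(.165,.001,.097)])[0].astype(int)
a=g[v0-8:v0+9,u0-45:u0+45];cols=np.nonzero((a<70).mean(0)>.6)[0]+u0-45;print("fin cols",cols.min(),cols.max(),inn([[cols.min(),v0],[cols.max(),v0]],.105))
for t,z in(("cover_c",.094),("carriage",.122)):
    for q in vision.regions_of("wrist",t)[:2]:
        k=max(cv2.findContours(q["mask"].astype(np.uint8),0,1)[0],key=cv2.contourArea);b=cv2.boxPoints(cv2.minAreaRect(k));print(t,round(q["p"],2),q["xy"],inn(b,z).tolist())
# button: darkest compact blob near the expected cover centre
u,v=w2p(c,[nest(0,0,.094)])[0].astype(int);w=g[v-35:v+36,u-20:u+21];ys,xs=np.nonzero(w<np.percentile(w,1)+12)
print("button",inn([[np.median(xs)+u-20,np.median(ys)+v-35]],.094),len(xs),"expected px",u,v)
E
```

```text
fin cols 314 324 [[165.5   6.2  97. ]
 [165.5  -5.9  97. ]]
cover_c 0.93 [321.6, 193.2] [[45.7, 26.6, 86.0], [45.6, -31.2, 86.0], [-52.0, -33.5, 86.0], [-51.9, 29.0, 86.0]]
carriage 0.86 [320.5, 144.8] [[99.2, 26.0, 114.0], [99.1, -26.6, 114.0], [50.9, -27.6, 114.0], [51.0, 27.2, 114.0]]
carriage 0.34 [424.0, 242.1] [[-40.4, -96.6, 114.0], [-8.4, -138.6, 114.0], [-89.5, -200.1, 114.0], [-126.2, -156.3, 114.0]]
button [[-0.5 -3.7 86. ]] 200 expected px 319 193
```

```bash
python3 -c "
from station import sign_off
print(sign_off())"
```

```text
the job is handed in; nothing more can be done
None
```

I loaded the reader and handed the job in at about 52 s. I slid the shutter over the window, piled all four cassettes and then the cover in the nest, and slid the shutter back to its middle stop. `sign_off()` gave no verdict.

- **Shutter:** the fin's centre measured 0.2 mm from the nest axis, so it is in the middle stop.
- **Carriage:** its face measured about 51 mm from the nest centre, a joint value of about 0.019–0.020, so it is closed on the pile.
- **Cassettes:** each one, measured right after it was placed, was within 1 mm along and about 2 mm across, and turned less than 1°.
- **Cover:** it lies square between the stop and the carriage, with no disagreement along x. Its outline put it about 2 mm off across and its button about 3.7 mm off. Both are inside the 7 mm limit.
- **Bystanders:** I did not measure the jar or tip box at the end. Neither was approached closely, and both looked in place in the views along the way.
- **Picture limit:** the last picture could not be viewed because the viewer had reached 16, so the final check was done by numbers only.

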